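Unhook a shield frame and index it to the inspection camera

TASK

Take the blue shield frame off its barbed hook on the drying rack - raise it, tilt it and back it over the barb tip, do not wrench it against the hook or let it drop - and stand it upright, fully home, in the empty nest on the loading side of the inspection dial (the side with the yellow strip) while the dial is still where it was. Let go of it, then push the dial round exactly one station clockwise (seen from above) until it clicks into its detent, so that the frame faces the camera. Leave the two bare aluminium frames in place on their hook and in their nest, and do not disturb the other things on the bench.

Things in the scene. Friction and masses are not known exactly. Their poses are not given: they have to be found in the camera images.
- cover_centre (a point): Centre of the blue milled shield frame to move: flat plate 116 mm high, 100 wide, 6 thick, 0.12 to 0.2 kg, hanging upright from either hook. x = thickness direction, y = width, z = up. Solid 6 mm thick in the 30 mm band above its window and the 32 mm sides. Pinch the top edge across the thickness, 30 to 35 mm to one side of the middle: the hook stands up before the middle.
- cover_window (a point): Middle of the blue frame's through window, 8 mm above cover_centre, same axes. The window is 36 mm wide (y) and 40 mm high (z), its upper edge 30 mm below the frame's top edge. The hook arm passes through it and the upper edge rests on the arm.
- cover_foot (a point): Middle of the lower edge of the blue shield frame, 58 mm below cover_centre when upright; same axes.
- hook_a_tip (a point): Highest point of one barbed hook of the fixed drying rack. It points along this point's -x (outward), y along the rack, z up. Strip 14 mm wide (y), 3 thick: level arm, upper face 43 mm below the tip, 83 mm long, ends in an upright leg, 46 mm high from arm underside to tip, centred on this point. A barb slopes from the tip inward and down to a point 8 mm inward (+x), 10 mm below.
- hook_b_tip (a point): Same for the other hook, 170 mm along the rack. One hook holds the blue frame, 30 to 55 mm inward of the tip, the other a bare one. The leg is higher than the window: raise the frame 17 mm, tilt it 35 degrees with its foot outward and top inward, shift it outward until the window's middle is over leg and barb (3 mm inward of the tip), lift it straight up until that is 20 mm above the tip, go outward.
- rail_mid (a point): Middle of the rack's level steel rail (along y, 380 mm long, 14 mm high, 12 thick) that carries both hooks. It lies inward of the tips by 88 mm and 65 mm below them (centre), lower than the hook arms; a post at either end is no higher. The base with its drip tray, under the frames, is 24 mm high. Same axes as the tips.
- load_nest (a point): Slot floor centre of the empty white nest that starts at the loading side of the dial (by the yellow strip), 90 mm from the dial axis, 56 mm above the bench. It turns with the dial: x along the slot, y radially outward (a seated frame's faces look along y, either way round), z up. Slot 8.4 mm wide, 106 long, 22 deep, with lips to 30 mm above its floor, flared to 19 x 116 mm. Seated foot rests on this floor.
- opposite_nest (a point): Slot floor centre of the nest opposite (180 degrees round the dial), which already holds a bare aluminium frame. Same axes as load_nest.
- push_handle (a point): Half-way up one of the dial's four upright black posts, 22 mm diameter, 80 mm tall from the dial's upper face (point 40 mm above it), 148 mm from the dial axis, midway between nests. This one is 45 degrees anticlockwise (from above) of load_nest: pushed clockwise it follows the loaded nest. Push it sideways or pinch it and lead it round. Turns with the dial.
- dial_axis (a point): Point on the dial's vertical axis at its upper face, 52 mm above the bench, fixed to the base; +y points to the loading side, +x to the camera. The dial is a disc of 165 mm radius with a 12 mm high hub. Camera with white ring light and its post (189 mm above the bench) stand on the base along +x, 176 to 256 mm from the axis, within 36 mm either side.
- dial (a joint): Angle of the inspection dial, rad: 0 at the start, growing clockwise seen from above. Four detents, 1.571 apart; a sprung roller holds the dial in each. It takes about 6 N at a handle to leave a detent and 1 to 2 N between them; from within about 0.12 rad the dial is drawn into a detent by itself.
- grey_hung_centre (a point): Centre of the bare aluminium shield frame hanging on the other hook; same shape, size and axes as the blue one. To be left alone.
- grey_nested_foot (a point): Middle of the lower edge of the bare aluminium shield frame standing in the opposite nest; same shape as the blue one. It rides with the dial.
- module: Open milled aluminium module housing with a green board, 130 x 200 x 32 mm, lying on a white foam sheet (10 mm); origin under its centre. Bystander.
- driver: Screwdriver, 190 mm long, lying on the bench between rack and dial, about 30 mm high; origin under it. Bystander.
- brush: Brush, 170 mm long, lying on the bench; origin under it. Bystander.
- tin: Round steel tin, 60 mm diameter, 45 mm high; origin under its centre. Bystander.
- wash: White wash bottle with a blue cap, 60 mm diameter, 110 mm high; origin under its centre. Bystander.
- organiser: Clear component box with green, pink and blue lids, 140 x 340 x 42 mm; origin under its centre. Bystander.
Not all that is in view belongs to the job. Of the things shaped like the part that bears cover_centre, the blue one is meant.

How it is judged:
On the way, in this order (a step that is already met when the one before it is completed fails the run):
1. the blue frame is off its hook and clear of the rack (contact force between cover and rack below 0.05 N and x of cover_centre in the frame of hook_a_tip below -0.03 m), for 0.1 s.
2. the blue frame stands fully home in the load nest, let go, the dial still in its first detent (x of cover_foot in the frame of load_nest between -0.008 and 0.008 m and y of cover_foot in the frame of load_nest between -0.006 and 0.006 m and z of cover_foot in the frame of load_nest between -0.005 and 0.005 m and angle between cover_centre's own z axis and vertical below 0.17 rad and contact force between the fingers and cover below 0.05 N and value of joint dial between -0.1 and 0.1 rad), for 0.2 s.
At the end, for the whole second after the job is handed in: The blue frame stands upright (within 0.17 rad) in the load nest, its foot within 8 mm of the slot centre along the slot, 6 mm across it and 5 mm of the slot floor, at rest, and the dial rests in the next clockwise detent (1.571 +- 0.06 rad) (x of cover_foot in the frame of load_nest between -0.008 and 0.008 m and y of cover_foot in the frame of load_nest between -0.006 and 0.006 m and z of cover_foot in the frame of load_nest between -0.005 and 0.005 m and angle between cover_centre's own z axis and vertical below 0.17 rad and value of joint dial between 1.511 and 1.631 rad and velocity of joint dial between -0.05 and 0.05 rad/s and linear speed of cover below 0.02 m/s); the robot touches nothing.
It fails at once if the blue frame is wrenched against the rack (over 50 N) (contact force between cover and rack above 50 N).
It fails at once if the blue frame is dropped: free of all contact more than 20 mm above its seat (distance of cover_centre from where it was at the start of the episode above 0.08 m and contact force between cover and anything else below 0.02 N and z of cover_foot in the frame of load_nest above 0.02 m).
It fails at once if a bare frame is displaced: the hanging one by over 30 mm, or the nested one out of its nest by over 15 mm (distance of grey_hung_centre from where it was at the start of the episode above 0.03 m or distance between grey_nested_foot and opposite_nest above 0.015 m).
It fails at once if the dial is turned backward or well past the next station (value of joint dial below -0.3 rad or value of joint dial above 1.95 rad).
It fails at once if a bystander is pushed by over 30 mm (distance of any of module, driver, brush, tin, wash, organiser from where it was at the start of the episode above 0.03 m).
It also fails if it takes over 59 s, if anything falls off the work surface, if the arm or the gripper's body presses on something with over 40 N, if the wrist force passes 120 N, or if a joint passes its speed limit or range.

ROBOT

A 6-joint arm with a two-finger parallel gripper is mounted at the origin on the work surface. World frame = base frame: x ahead of the robot, y to its left, z up, the work surface at z = 0. Lengths are in m, angles in rad, forces in N, time in s.
With the tool pointing down it reaches from about 0.35 to 0.85 m from the base axis. Payload 8.1 kg.
Tool frame: the origin (TCP) lies at the very end of the fingers, on their centre line; the grasp point (between the pads) lies 19 mm behind it; z points along the fingers, y is the direction in which the jaws open and shut (so a half turn about z gives the same grasp; the last joint's range is limited). The gripper opens to 93 mm and grips with 3 to 60 N. Pads are 15 mm wide; open, the fingers measure 128 mm over their backs; the gripper's body (75 mm by 188 mm) begins 65 mm behind the grasp point.
Start: joints at [1.235, 0.13, 1.488, -0, 1.523, -0.085], TCP at [0.149, 0.581, 0.183] pointing down, gripper open.
Joint ranges: [-2.96, 2.96], [-0.89, 2.26], [0.02, 2.5], [-1.34, 4.48], [0, 2.73], [-2.66, 2.66]. Speed limits (rad/s): [2.39, 2.39, 2.79, 3.14, 3.14, 3.14].

INTERFACE

Orientations are given as a rotation vector (axis times angle).
In Python, from plant import robot gives the robot as it stands.
- The arm moves only by the shell command python3 -m pendant 'ROWS' [OPENING] [FORCE]. ROWS is JSON, a list of rows, each an object with "delta_pos": the shift along the tool's x, y, z in m, a list of three; "spin": the turn about the tool's z in rad. In form: [{"delta_pos": [dx, dy, dz], "spin": spin}, ...]. A call has 1 to 10 rows; each row is the pose to reach, as a shift and turn from the pose measured when the call began, along the tool's axes at that moment; what a row does not reach only later rows make up. A row lasts 1/10 s, in which the tool goes at most 50 mm and 8.59 degrees, less where a joint would pass 70% of its speed; a pose out of reach is approached as far as the arm can. A call with a gripper value outside its range is refused whole. OPENING is the closure, from -1 (fully open) to 1 (shut), set as the call begins (- or left out, the last holds). The fingers move at their own pace and stop on an object; FORCE is the grip in N (left out, the last holds). Time passes only in rows, so rows that repeat a pose let the fingers close. It gives the time, the measured TCP pose, the force and the opening at its end, in the units of the state.
- robot.read_state(): the state, without advancing time (a new reading comes with each control period).
- robot.read_camera(name): name is "scene" or "side" or "wrist"; returns a dict with "color" (480x640x3 uint8, blue, green, red), "camera_matrix" (3x3 intrinsics, pixels), "D" ([k1, k2, p1, p2, k3] as OpenCV has them; the pictures are not rectified), "R" (3x3) and "t" (3): a world point X has camera coordinates R X + t. Camera axes: x right, y down, z forward; pixel columns grow to the right and rows downward; lengths in m; the calibration is good to about 2 mm. A picture is of the moment at which its call begins. There is no depth.
- robot.close_job(): hands the job in, once; it reports no verdict.
Trained networks look in the newest picture that a camera, given by its name, has taken for a name from the list of things; names that differ only in an ending like _2 or _b are one class to them, and where a whole thing is asked for, a point or a joint stands for the part that bears it (a point fixed in the world has none). Each returns a list of dicts, best first, with "score" (0 to 1); they miss things now and then, are a little off and sometimes report something else, mostly with a low value. They report only what shows in the picture. A call takes as long as a camera call. They do not tell look-alikes from the thing itself.
- robot.outline_of(camera, label): "mask" (480x640 bool, what is visible of it).
- robot.mark_of(camera, label): "location" ([x, y, z] in m, in the coordinates of the camera as it stood for that picture, good to about 4 mm: a listed point, or the origin of a listed thing).
The state is a dict: "t": time; "q": joint angles; "dq": joint speeds; "joint_torque": joint torques, N m; "tool_pos": TCP position; "orientation": TCP orientation; "force": force on the tool from outside, world axes, zero at the start; "wrist_torque": the same for the moment, N m; "opening": finger opening in m.
Only numpy, scipy, OpenCV 4.12 (cv2) and the standard library are available. Lean on these libraries where they do the work, as an engineer would, in place of code of your own. Each camera call takes 0.05 s, during which the arm holds its last target.

## Working session

There is one attempt and no reset: what is moved stays moved. The work goes in short steps, Python scripts to look and compute and a shell command to move; the robot and the scene stay as the last step left them, time stands still between calls to the robot, and variables do not carry over. Pictures are saved under pics/ and viewed, and the job is handed in when it is done.

```bash
ls; mkdir -p pics; python3 - <<'E'
from plant import robot
import cv2,numpy as np
s=robot.read_state();print({k:np.round(v,3) for k,v in s.items()})
for n in ["scene","side","wrist"]:
    c=robot.read_camera(n);cv2.imwrite(f"pics/{n}0.png",c["color"]);print(n,np.round(c["R"],3).tolist(),np.round(c["t"],3),np.round(c["camera_matrix"],1).tolist(),c["D"])
    for l in ["cover_centre","cover_window","cover_foot","hook_a_tip","hook_b_tip","rail_mid","load_nest","opposite_nest","push_handle","dial_axis","grey_hung_centre","grey_nested_foot","module","driver","brush","tin","wash","organiser"]:
        r=robot.mark_of(n,l)
        print(l,[(round(d["score"],2),np.round(c["R"].T@(np.array(d["location"])-c["t"]),3).tolist()) for d in r[:4]])
E
```

```text
pics
{'t': np.float64(0.0), 'q': array([ 1.235,  0.131,  1.489, -0.   ,  1.523, -0.085]), 'dq': array([-0.   ,  0.002,  0.   ,  0.   ,  0.001, -0.   ]), 'joint_torque': array([ 1.0000e-03, -5.5982e+01, -4.9178e+01,  7.7000e-02,  3.5000e-02,
       -0.0000e+00]), 'tool_pos': array([0.149, 0.581, 0.182]), 'orientation': array([-3.930e-01, -3.117e+00,  3.000e-03]), 'force': array([-0.126, -0.32 , -0.218]), 'wrist_torque': array([-0.026,  0.005, -0.019]), 'opening': np.float64(0.093)}
scene [[0.686, 0.727, -0.021], [0.52, -0.51, -0.685], [-0.509, 0.459, -0.728]] [-0.327 -0.177  1.813] [[497.9, 0.0, 313.2], [0.0, 497.9, 233.9], [0.0, 0.0, 1.0]] [0.04871231 0.         0.         0.         0.        ]
cover_centre [(0.97, [0.525, 0.5, 0.059]), (0.96, [0.37, 0.306, 0.126]), (0.96, [0.349, 0.504, 0.058])]
cover_window [(0.95, [0.523, 0.502, 0.065]), (0.86, [0.349, 0.5, 0.065]), (0.65, [0.556, -0.292, 0.057]), (0.56, [0.371, 0.303, 0.131])]
cover_foot [(0.98, [0.528, 0.498, 0.003]), (0.83, [0.369, 0.305, 0.068]), (0.65, [0.343, 0.504, 0.004])]
hook_a_tip []
hook_b_tip [(0.84, [0.544, 0.279, 0
[... 2099 characters left out ...]
 0.064]), (0.71, [0.557, -0.108, 0.052])]
organiser [(0.83, [0.557, -0.509, 0.001]), (0.74, [0.373, 0.258, 0.188]), (0.24, [0.25, -0.322, 0.001])]
wrist [[0.247, 0.969, -0.001], [0.937, -0.239, 0.254], [0.246, -0.063, -0.967]] [-0.599 -0.031  0.389] [[407.5, 0.0, 321.1], [0.0, 407.5, 245.0], [0.0, 0.0, 1.0]] [-0.09575199  0.          0.          0.          0.        ]
cover_centre [(0.74, [0.351, 0.501, 0.059])]
cover_window [(0.67, [0.348, 0.503, 0.066])]
cover_foot [(0.64, [0.354, 0.507, -0.003])]
hook_a_tip []
hook_b_tip []
rail_mid []
load_nest []
opposite_nest []
push_handle []
dial_axis []
grey_hung_centre []
grey_nested_foot []
module []
driver []
brush []
tin []
wash []
organiser []
```

View pics/scene0.png

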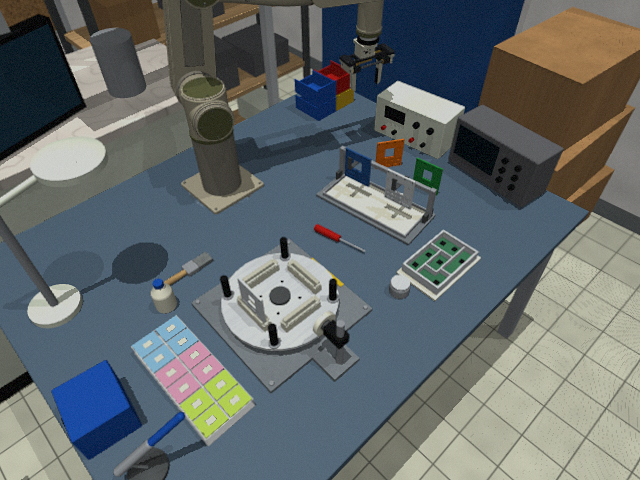

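View pics/side0.png

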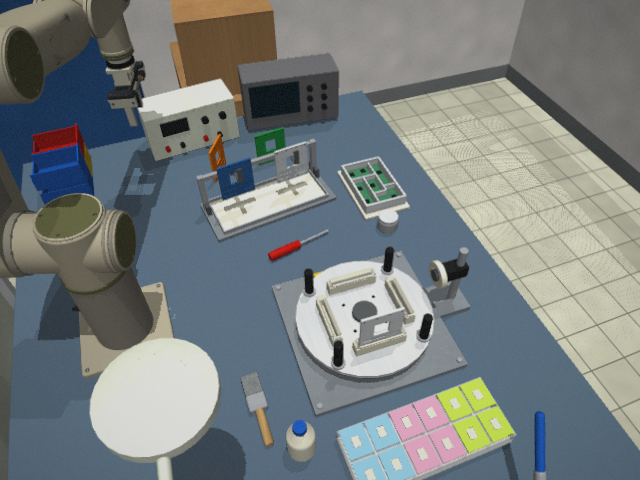

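Candidates in the scene view: the blue frame at (357,168), orange at (390,152), green at (428,175), bare hung frame at (399,188) and bare nested frame at (252,298). I choose the blue one, on hook a at about (0.370, 0.308). Next is a close crop to check that choice.

```bash
python3 - <<'E'
import cv2,numpy as np
a=cv2.imread("pics/scene0.png")[120:250,310:450];b=cv2.imread("pics/side0.png")[120:240,185:345]
a=cv2.resize(a,None,fx=4,fy=4,interpolation=cv2.INTER_CUBIC)[:, :390]
b=cv2.resize(b,None,fx=2.5,fy=2.5,interpolation=cv2.INTER_CUBIC)
h=max(a.shape[0],b.shape[0]);o=np.zeros((h,a.shape[1]+b.shape[1],3),np.uint8);o[:a.shape[0],:a.shape[1]]=a;o[:b.shape[0],a.shape[1]:]=b
cv2.imwrite("pics/crop1.png",o)
E
```

```text
(no output)
```

View pics/crop1.png

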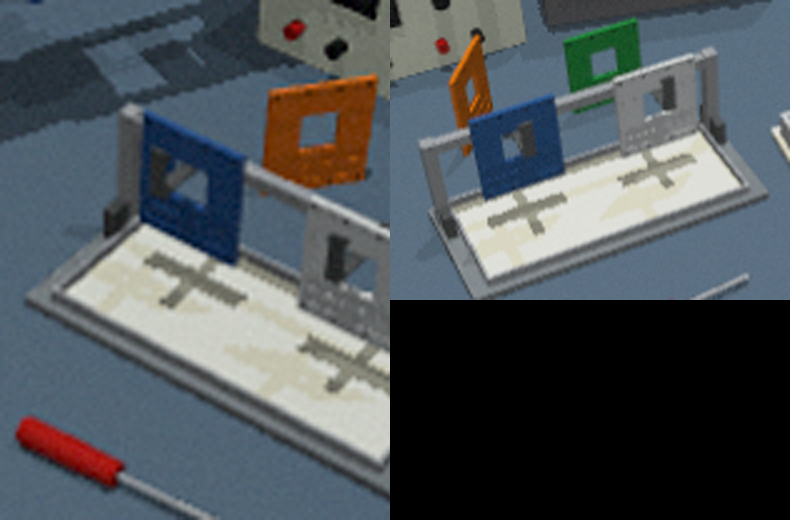

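```bash
python3 -m pendant '[{"delta_pos":[0,0,-0.05],"spin":0},{"delta_pos":[0,0,-0.1],"spin":0},{"delta_pos":[-0.04,-0.04,-0.14],"spin":0},{"delta_pos":[-0.08,-0.08,-0.17],"spin":0},{"delta_pos":[-0.11,-0.11,-0.2],"spin":0},{"delta_pos":[-0.14,-0.14,-0.22],"spin":0},{"delta_pos":[-0.17,-0.17,-0.24],"spin":0},{"delta_pos":[-0.2,-0.2,-0.26],"spin":0},{"delta_pos":[-0.23,-0.23,-0.28],"spin":0},{"delta_pos":[-0.26,-0.26,-0.3],"spin":0}]'
```

```text
t: 3.85
tool_pos: [0.3277, 0.2782, 0.4757]
orientation: [0.392, 3.116, 0.001]
force: [-0.4, 0.9, -0.4]
opening: 0.0933
```

```bash
cat > h.py <<'E'
from plant import robot
import numpy as np
from scipy.spatial.transform import Rotation as R
def st():
    s=robot.read_state(); M=R.from_rotvec(s["orientation"]).as_matrix()
    print("t",round(float(s["t"]),2),"q",np.round(s["q"],4).tolist(),"p",np.round(s["tool_pos"],4).tolist(),"F",np.round(s["force"],1).tolist(),"op",round(float(s["opening"]),4))
    print("x",np.round(M[:,0],3),"y",np.round(M[:,1],3),"z",np.round(M[:,2],3))
    return s,M
E
python3 -c "from h import *;st()"
python3 -m pendant '[{"delta_pos":[-0.035,-0.035,-0.02],"spin":0},{"delta_pos":[-0.07,-0.07,-0.04],"spin":0},{"delta_pos":[-0.105,-0.105,-0.06],"spin":0},{"delta_pos":[-0.14,-0.14,-0.08],"spin":0},{"delta_pos":[-0.17,-0.18,-0.1],"spin":0},{"delta_pos":[-0.17,-0.186,-0.15],"spin":0},{"delta_pos":[-0.17,-0.186,-0.2],"spin":0},{"delta_pos":[-0.17,-0.186,-0.25],"spin":0},{"delta_pos":[-0.17,-0.186,-0.3],"spin":0},{"delta_pos":[-0.17,-0.186,-0.35],"spin":0}]'
python3 -c "from h import *;st()"
```

```text
t 3.85 q [0.5846, -0.2415, 1.3098, -0.0, 2.0722, -0.7358] p [0.3277, 0.2782, 0.4757] F [-0.4, 0.9, -0.4] op 0.0933
x [-0.969  0.248 -0.001] y [0.248 0.969 0.001] z [ 0.001  0.001 -1.   ]
t: 4.85
tool_pos: [0.4175, 0.0522, 0.7285]
orientation: [-0.393, -3.114, -0.005]
force: [-53.9, -1.2, 31.5]
opening: 0.093
t 4.85 q [-0.001, 0.3904, 0.0219, 0.0088, 2.7323, -1.3127] p [0.4175, 0.0522, 0.7285] F [-53.9, -1.2, 31.5] op 0.093
x [-0.969  0.248  0.004] y [0.248 0.969 0.003] z [-0.003  0.004 -1.   ]
```

```bash
python3 -m pendant '[{"delta_pos":[0,0,-0.02],"spin":0},{"delta_pos":[0,0,-0.04],"spin":0},{"delta_pos":[0,0,-0.06],"spin":0}]'
python3 -c "from h import *;st()"
```

```text
t: 5.15
tool_pos: [0.4034, 0.0505, 0.7427]
orientation: [0.389, 3.086, 0.015]
force: [-0.4, -0.7, -0.1]
opening: 0.0929
t 5.15 q [-0.0077, 0.3554, 0.0224, 0.0144, 2.732, -1.3142] p [0.4034, 0.0505, 0.7427] F [-0.4, -0.7, -0.1] op 0.0929
x [-0.968  0.248 -0.029] y [0.248 0.969 0.013] z [ 0.032  0.005 -0.999]
```

```bash
python3 - <<'E'
import numpy as np
from scipy.optimize import least_squares
D=[([1.235,.1308,1.4888,0,1.523],[.149,.581,.1825]),([0.5846,-0.2415,1.3098,0,2.0722],[.3277,.2782,.4757]),([-.001,.3904,.0219,.0088,2.7323],[.4175,.0522,.7285]),([-.0077,.3554,.0224,.0144,2.732],[.4034,.0505,.7427])]
def f(p):
    a1,L1,a2,L2,L3,d1=p;o=[]
    for q,x in D:
        s2=q[1];s3=s2+q[2];s5=s3+q[4]
        o+=[a1+L1*np.sin(s2)+a2*np.cos(s3)+L2*np.sin(s3)+L3*np.sin(s5)-np.hypot(x[0],x[1]),d1+L1*np.cos(s2)-a2*np.sin(s3)+L2*np.cos(s3)+L3*np.cos(s5)-x[2]]
    return o
r=least_squares(f,[0,.35,0,.35,.25,.4]);print(np.round(r.x,4),np.round(r.fun,4))
s=np.linalg.svd(r.jac)[1];print(s)
for q,x in D: print(np.hypot(*x[:2]),np.arctan2(x[1],x[0])-q[0])
E
```

```text
[0.0032 0.3686 0.0623 0.5526 0.419  0.3253] [-0. -0.  0.  0.  0. -0. -0.  0.]
[3.85720356 2.7455839  0.99513091 0.71861061 0.27705442 0.01743244]
0.5998016338757339 0.08475223056970838
0.42986338527490336 0.11928254651352721
0.42075062685633635 0.12538447394065658
0.4065486563746091 0.1322380497358569
```

```bash
python3 -m pendant '[{"delta_pos":[-0.03,0.01,0.03],"spin":-0.1},{"delta_pos":[-0.06,0.02,0.06],"spin":-0.2},{"delta_pos":[-0.1,0.035,0.09],"spin":-0.3},{"delta_pos":[-0.14,0.05,0.12],"spin":-0.37},{"delta_pos":[-0.18,0.07,0.15],"spin":-0.37},{"delta_pos":[-0.22,0.085,0.18],"spin":-0.37},{"delta_pos":[-0.26,0.1,0.21],"spin":-0.37},{"delta_pos":[-0.3,0.115,0.23],"spin":-0.37},{"delta_pos":[-0.34,0.13,0.25],"spin":-0.37},{"delta_pos":[-0.38,0.145,0.25],"spin":-0.37}]'
python3 -c "from h import *;st()"
```

```text
t: 6.15
tool_pos: [0.7542, 0.0911, 0.4705]
orientation: [-0.184, 3.072, 0.009]
force: [-0.6, 0.1, -0.4]
opening: 0.0931
t 6.15 q [0.0492, 0.8318, 0.0243, 0.0082, 2.221, -1.6358] p [0.7542, 0.0911, 0.4705] F [-0.6, 0.1, -0.4] op 0.0931
x [-0.991 -0.119 -0.065] y [-0.119  0.993  0.002] z [ 0.064  0.01  -0.998]
```

```bash
python3 -m pendant '[{"delta_pos":[-0.05,0,0],"spin":0},{"delta_pos":[-0.1,0,0],"spin":0},{"delta_pos":[-0.15,0,0],"spin":0},{"delta_pos":[-0.2,0,0],"spin":0},{"delta_pos":[-0.25,0,0],"spin":0}]'
python3 -c "from h import *;st()"
```

```text
t: 6.65
tool_pos: [0.8169, 0.0986, 0.41]
orientation: [-0.181, 3.025, 0.013]
force: [-0.1, 0.4, -1.2]
opening: 0.0933
t 6.65 q [0.0533, 0.9155, 0.0224, 0.0106, 2.0928, -1.6311] p [0.8169, 0.0986, 0.41] F [-0.1, 0.4, -1.2] op 0.0933
x [-0.987 -0.118 -0.111] y [-0.119  0.993  0.002] z [ 0.11   0.015 -0.994]
```

```bash
python3 -m pendant '[{"delta_pos":[-0.3,0,-0.1],"spin":0}]'
python3 -c "from h import *;st()"
python3 -m pendant '[{"delta_pos":[-0.3,0,-0.2],"spin":0}]'
python3 -c "from h import *;st()"
```

```text
t: 6.75
tool_pos: [0.8323, 0.1004, 0.4079]
orientation: [-0.179, 2.993, 0.016]
force: [0.4, 0.2, -1.5]
opening: 0.093
t 6.75 q [0.0533, 0.9192, 0.0242, 0.0129, 2.0554, -1.6299] p [0.8323, 0.1004, 0.4079] F [0.4, 0.2, -1.5] op 0.093
x [-0.983 -0.118 -0.143] y [-0.119  0.993  0.002] z [ 0.141  0.019 -0.99 ]
t: 6.85
tool_pos: [0.8396, 0.1013, 0.4191]
orientation: [-0.177, 2.961, 0.019]
force: [-0.1, -0.5, -1.3]
opening: 0.0927
t 6.85 q [0.0526, 0.907, 0.025, 0.0156, 2.0342, -1.6292] p [0.8396, 0.1013, 0.4191] F [-0.1, -0.5, -1.3] op 0.0927
x [-0.978 -0.117 -0.175] y [-0.119  0.993  0.002] z [ 0.173  0.023 -0.985]
```

```bash
python3 - <<'E'
import numpy as np
from scipy.optimize import least_squares
from scipy.spatial.transform import Rotation as R
D=[([1.235,.1308,1.4888,0,1.523,-.085],[.149,.581,.1825],[-.393,-3.117,.003]),([0.5846,-0.2415,1.3098,0,2.0722,-.7358],[.3277,.2782,.4757],[.392,3.116,.001]),([-.001,.3904,.0219,.0088,2.7323,-1.3127],[.4175,.0522,.7285],[-.393,-3.114,-.005]),([-.0077,.3554,.0224,.0144,2.732,-1.3142],[.4034,.0505,.7427],[.389,3.086,.015]),
([0.0492, 0.8318, 0.0243, 0.0082, 2.221, -1.6358],[0.7542, 0.0911, 0.4705],[-.184,3.072,.009]),([0.0533, 0.9155, 0.0224, 0.0106, 2.0928, -1.6311],[0.8169, 0.0986, 0.41],[-.181,3.025,.013]),([0.0526, 0.907, 0.025, 0.0156, 2.0342, -1.6292],[0.8396, 0.1013, 0.4191],[-.177,2.961,.019])]
def Rx(k,a): return R.from_rotvec(np.array(k)*a)
z=[0,0,1];y=[0,1,0]
def fk(p,q):
    a1,L1,a2,L2,L3,d1,b1,b2=p
    r1=Rx(z,q[0]);r2=r1*Rx(y,q[1]);r3=r2*Rx(y,q[2]);r4=r3*Rx(z,q[3]);r5=r4*Rx(y,q[4]);r6=r5*Rx(z,q[5])
    P=np.array([0,0,d1])+r1.apply([a1,b1,0])+r2.apply([0,0,L1])+r3.apply([a2,0,L2])+r4.apply([0,b2,0])+r5.apply([0,0,L3])
    return P,r6
def f(p):
    o=[]
    for q,x,_ in D: o+=list(fk(p,q)[0]-x)
    return o
r=least_squares(lambda p:np.r_[f(p),1e-4*p[6:]],[0,.35,0,.35,.25,.4,.02,.02]);print(np.round(r.x,4).tolist(),np.abs(r.fun).max(),np.linalg.svd(r.jac)[1])
for q,x,o in D:
    P,r6=fk(r.x,q); print((r6.inv()*R.from_rotvec(o)).as_rotvec().round(3))
E
```

```text
[0.0002, 0.3691, 0.0614, 0.5533, 0.4126, 0.3174, 0.0532, -0.0021] 0.0003653911850753089 [5.03201681 3.79734505 3.74111665 1.13617913 0.73073916 0.65753148
 0.07584785 0.00635547]
[1.000e-03 0.000e+00 1.571e+00]
[ 0.    -0.     1.571]
[ 0.000e+00 -1.000e-03  1.571e+00]
[-0.    -0.     1.571]
[-0.     0.     1.571]
[ 0.    -0.     1.571]
[-0.     0.     1.571]
```

```bash
python3 - <<'E'
from h import *
import cv2
c1=robot.read_camera("scene");c2=robot.read_camera("side")
cv2.imwrite("pics/scene1.png",c1["color"]);cv2.imwrite("pics/side1.png",c2["color"])
np.savez("cams.npz",**{k+n:c[k] for n,c in(("1",c1),("2",c2)) for k in("camera_matrix","D","R","t")})
def ray(c,u):
    p=cv2.undistortPoints(np.array([[u]],float),c["camera_matrix"],c["D"])[0,0]
    return -c["R"].T@c["t"], c["R"].T@np.array([p[0],p[1],1])
def tri(u,v):
    C1,d1=ray(c1,u);C2,d2=ray(c2,v);A=np.c_[d1,-d2];s=np.linalg.lstsq(A,C2-C1,rcond=None)[0]
    return (C1+s[0]*d1+C2+s[1]*d2)/2,np.linalg.norm(C1+s[0]*d1-C2-s[1]*d2)
print("lamp head",tri((67,160),(155,400)))
print("bins",tri((333,78),(60,145)))
def plane(c,u,h):
    C,d=ray(c,u);return C+d*(h-C[2])/d[2]
for u in [(55,305),(95,405),(140,230),(320,110),(222,185)]: print(u,plane(c1,u,0).round(2))
E
```

```text
lamp head (array([ 0.11638849, -0.46683704,  0.43860796]), np.float64(0.0014307313287005678))
bins (array([-0.11124588,  0.67304759,  0.11394657]), np.float64(0.006045787646889521))
(55, 305) [ 0.09 -0.66  0.  ]
(95, 405) [ 0.45 -0.72  0.  ]
(140, 230) [-0.01 -0.33  0.  ]
(320, 110) [-0.1   0.59  0.  ]
(222, 185) [-0. -0.  0.]
```

View pics/scene1.png

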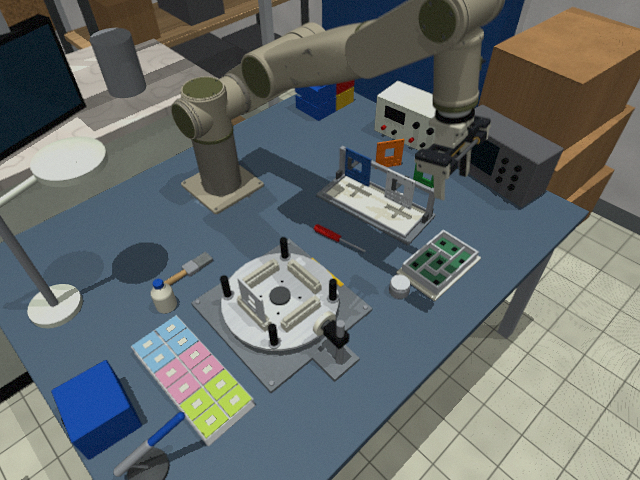

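View pics/side1.png

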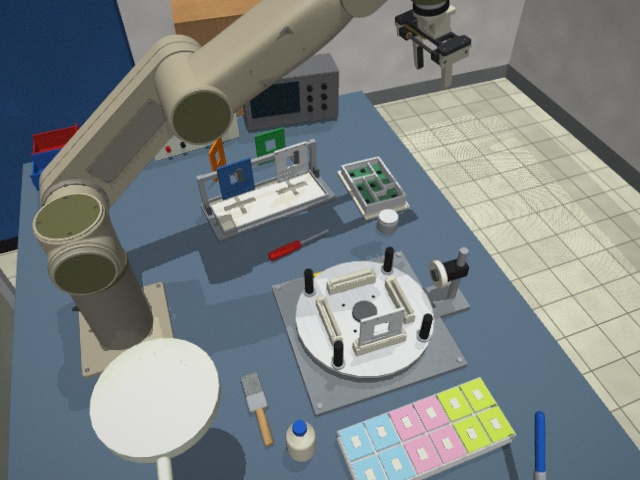

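```bash
python3 -m pendant '[{"delta_pos":[0.037,-0.03,-0.025],"spin":0.09},{"delta_pos":[0.074,-0.06,-0.05],"spin":0.18},{"delta_pos":[0.11,-0.09,-0.07],"spin":0.27},{"delta_pos":[0.15,-0.12,-0.09],"spin":0.36},{"delta_pos":[0.185,-0.15,-0.11],"spin":0.45},{"delta_pos":[0.22,-0.18,-0.13],"spin":0.54},{"delta_pos":[0.26,-0.21,-0.15],"spin":0.63},{"delta_pos":[0.3,-0.24,-0.17],"spin":0.72},{"delta_pos":[0.335,-0.27,-0.19],"spin":0.81},{"delta_pos":[0.374,-0.3,-0.2],"spin":0.9}]'
python3 -c "
from h import *
s,M=st();print((M.T@(np.array([0.122,-0.59,0.64])-s['tool_pos'])).round(3))"
```

```text
t: 7.95
tool_pos: [0.5058, -0.2124, 0.5493]
orientation: [1.136, 2.75, 0.134]
force: [0.3, -1.2, 0.5]
opening: 0.0929
t 7.95 q [-0.5811, -0.0195, 0.9766, 0.1329, 2.0373, -1.2996] p [0.5058, -0.2124, 0.5493] F [0.3, -1.2, 0.5] op 0.0929
x [-0.698  0.707 -0.115] y [0.692 0.707 0.145] z [ 0.184  0.021 -0.983]
[-0.01  -0.52  -0.168]
```

```bash
python3 -m pendant '[{"delta_pos":[0,-0.048,-0.015],"spin":0},{"delta_pos":[0,-0.096,-0.03],"spin":0},{"delta_pos":[0,-0.144,-0.045],"spin":0},{"delta_pos":[0,-0.192,-0.06],"spin":0},{"delta_pos":[0,-0.24,-0.075],"spin":0},{"delta_pos":[0,-0.288,-0.09],"spin":0},{"delta_pos":[0,-0.336,-0.105],"spin":0},{"delta_pos":[0,-0.384,-0.12],"spin":0},{"delta_pos":[-0.01,-0.432,-0.14],"spin":0},{"delta_pos":[-0.01,-0.48,-0.16],"spin":0}]'
python3 -c "
from h import *
s,M=st();print((M.T@(np.array([0.122,-0.59,0.64])-s['tool_pos'])).round(3))
print('u',(M.T@np.array([0.12*.64,-.99*.64,.76])).round(3))"
```

```text
t: 8.95
tool_pos: [0.1694, -0.5444, 0.6344]
orientation: [1.139, 2.748, 0.133]
force: [-0.1, -0.1, 0.8]
opening: 0.0931
t 8.95 q [-1.4951, 0.4494, 0.2348, 0.2918, 2.4417, -2.0548] p [0.1694, -0.5444, 0.6344] F [-0.1, -0.1, 0.8] op 0.0931
x [-0.696  0.708 -0.117] y [0.694 0.705 0.144] z [ 0.184  0.019 -0.983]
[ 0.    -0.064 -0.015]
u [-0.591 -0.284 -0.745]
```

```bash
python3 -m pendant '[{"delta_pos":[-0.03,-0.014,-0.037],"spin":0},{"delta_pos":[-0.06,-0.028,-0.074],"spin":0}]'
python3 -m pendant '[{"delta_pos":[-0.18,-0.085,-0.22],"spin":0}]' | grep orient
python3 -m pendant '[{"delta_pos":[-0.18,-0.085,-0.22],"spin":0}]' | grep orient
python3 -c "
from h import *
s,M=st()
print('u',(M.T@np.array([0.12*.64,-.99*.64,.76])).round(3))"
```

```text
t: 9.15
tool_pos: [0.125, -0.4701, 0.6631]
orientation: [1.156, 2.827, 0.331]
force: [-0.9, -2.2, -3.4]
opening: 0.0926
orientation: [1.158, 2.822, 0.33]
orientation: [1.159, 2.82, 0.332]
t 9.35 q [-1.5607, 0.5308, 0.0232, 0.3909, 2.7314, -2.0036] p [0.1187, -0.4594, 0.6722] F [0.2, -0.3, -0.6] op 0.093
x [-0.712  0.702  0.013] y [0.686 0.692 0.227] z [ 0.15   0.17  -0.974]
u [-0.49  -0.213 -0.837]
```

```bash
python3 -m pendant '[{"delta_pos":[-0.033,-0.032,0.013],"spin":0},{"delta_pos":[-0.066,-0.064,0.025],"spin":0},{"delta_pos":[-0.1,-0.097,0.038],"spin":0},{"delta_pos":[-0.133,-0.129,0.05],"spin":0},{"delta_pos":[-0.166,-0.16,0.063],"spin":0},{"delta_pos":[-0.2,-0.193,0.076],"spin":0}]'
python3 -c "
from h import *
s,M=st()
print('u',(M.T@np.array([0.12*.78,-.99*.78,.62])).round(3))"
```

```text
t: 9.95
tool_pos: [0.1301, -0.6174, 0.5394]
orientation: [1.157, 2.81, 0.305]
force: [-0.4, -0.1, 0.4]
opening: 0.0932
t 9.95 q [-1.5495, 0.748, 0.0224, 0.2699, 2.5027, -2.1327] p [0.1301, -0.6174, 0.5394] F [-0.4, -0.1, 0.4] op 0.0932
x [-0.71   0.704 -0.005] y [0.687 0.694 0.216] z [ 0.156  0.15  -0.976]
u [-0.613 -0.337 -0.707]
```

```bash
python3 -m pendant '[{"delta_pos":[-0.18,-0.1,-0.2],"spin":0}]' | grep orient
python3 -m pendant '[{"delta_pos":[-0.18,-0.1,-0.2],"spin":0}]' | grep orient
python3 -c "
from h import *
s,M=st()
print('u',(M.T@np.array([0.12*.78,-.99*.78,.62])).round(3))"
python3 -m pendant '[{"delta_pos":[-0.18,-0.1,-0.1],"spin":0}]' | grep orient
python3 -m pendant '[{"delta_pos":[-0.18,-0.1,-0.1],"spin":0}]' | grep orient
python3 -c "
from h import *
s,M=st()
print('u',(M.T@np.array([0.12*.78,-.99*.78,.62])).round(3))"
```

```text
orientation: [1.157, 2.797, 0.283]
orientation: [1.154, 2.78, 0.244]
t 10.15 q [-1.5535, 0.7428, 0.0224, 0.2801, 2.4574, -2.1267] p [0.1344, -0.6344, 0.5416] F [-0.6, 2.0, 1.4] op 0.0931
x [-0.702  0.711 -0.05 ] y [0.691 0.696 0.194] z [ 0.173  0.102 -0.98 ]
u [-0.646 -0.352 -0.67 ]
orientation: [1.151, 2.763, 0.202]
orientation: [1.148, 2.745, 0.16]
t 10.35 q [-1.5464, 0.7548, 0.0224, 0.2791, 2.3765, -2.1242] p [0.1464, -0.6686, 0.5328] F [0.1, -0.0, -0.4] op 0.093
x [-0.692  0.714 -0.108] y [0.697 0.699 0.16 ] z [ 0.19   0.036 -0.981]
u [-0.683 -0.375 -0.618]
```

```bash
python3 -m pendant '[{"delta_pos":[-0.18,-0.1,-0.1],"spin":0}]' | grep orient
python3 -m pendant '[{"delta_pos":[-0.18,-0.1,-0.1],"spin":0}]' | grep orient
python3 -m pendant '[{"delta_pos":[-0.18,-0.1,-0.1],"spin":0}]' | grep orient
python3 -m pendant '[{"delta_pos":[-0.18,-0.1,-0.1],"spin":0}]' | grep orient
python3 -m pendant '[{"delta_pos":[-0.18,-0.1,-0.1],"spin":0}]' | grep orient
python3 -m pendant '[{"delta_pos":[-0.18,-0.1,-0.1],"spin":0}]' | grep orient
python3 -c "
from h import *
s,M=st()
print('u',(M.T@np.array([0.12*.78,-.99*.78,.62])).round(3))"
```

```text
orientation: [1.144, 2.725, 0.117]
orientation: [1.139, 2.705, 0.073]
orientation: [1.134, 2.684, 0.03]
orientation: [1.129, 2.661, -0.014]
orientation: [1.123, 2.638, -0.058]
orientation: [1.117, 2.614, -0.102]
t 10.95 q [-1.5413, 0.7553, 0.0224, 0.2861, 2.1515, -2.1213] p [0.1711, -0.7576, 0.5438] F [0.6, 0.5, 0.2] op 0.0932
x [-0.655  0.695 -0.297] y [0.716 0.696 0.05 ] z [ 0.241 -0.18  -0.954]
u [-0.782 -0.439 -0.43 ]
```

```bash
python3 -m pendant '[{"delta_pos":[-0.18,-0.1,-0.09],"spin":0}]' | grep orient
python3 -m pendant '[{"delta_pos":[-0.18,-0.1,-0.09],"spin":0}]' | grep orient
python3 -m pendant '[{"delta_pos":[-0.18,-0.1,-0.08],"spin":0}]' | grep orient
python3 -m pendant '[{"delta_pos":[-0.18,-0.1,-0.08],"spin":0}]' | grep orient
python3 -m pendant '[{"delta_pos":[-0.18,-0.1,-0.07],"spin":0}]' | grep orient
python3 -m pendant '[{"delta_pos":[-0.18,-0.1,-0.07],"spin":0}]' | grep orient
python3 -m pendant '[{"delta_pos":[-0.18,-0.1,-0.06],"spin":0}]' | grep orient
python3 -m pendant '[{"delta_pos":[-0.18,-0.1,-0.06],"spin":0}]' | grep orient
python3 -m pendant '[{"delta_pos":[-0.18,-0.1,-0.05],"spin":0}]' | grep orient
python3 -c "
from h import *
s,M=st()
print('u',(M.T@np.array([0.12*.78,-.99*.78,.62])).round(3))"
```

```text
orientation: [1.11, 2.589, -0.146]
orientation: [1.103, 2.564, -0.19]
orientation: [1.096, 2.537, -0.233]
orientation: [1.089, 2.51, -0.276]
orientation: [1.081, 2.482, -0.319]
orientation: [1.072, 2.454, -0.36]
orientation: [1.064, 2.425, -0.402]
orientation: [1.055, 2.395, -0.443]
orientation: [1.045, 2.365, -0.483]
t 11.85 q [-1.5512, 0.7104, 0.0224, 0.3084, 1.8345, -2.1206] p [0.1892, -0.8637, 0.6337] F [-0.2, -0.5, 0.4] op 0.0929
x [-0.577  0.579 -0.576] y [ 0.759  0.641 -0.115] z [ 0.303 -0.504 -0.809]
u [-0.858 -0.495 -0.084]
```

```bash
python3 - <<'E'
from h import *
import cv2
for n in ["scene","side"]:
    c=robot.read_camera(n);cv2.imwrite(f"pics/{n}2.png",c["color"])
    for l in ["cover_centre","cover_foot","hook_a_tip","hook_b_tip"]+(["load_nest","opposite_nest","push_handle"] if n=="side" else []):
        r=robot.mark_of(n,l)
        print(n,l,[(round(d["score"],2),np.round(c["R"].T@(np.array(d["location"])-c["t"]),4).tolist()) for d in r[:4]])
s,M=st()
i=np.array([-.115,.9934,0]);zt=M[:,2];a=zt@i;b=zt[2]
n=-b*i+np.array([0,0,a]);n/=np.linalg.norm(n);print("n",n,"tilt",np.degrees(np.arctan2(a,b)))
print("spin",np.arctan2(-(n@M[:,0]),n@M[:,1]))
E
```

```text
scene cover_centre [(0.89, [0.5251, 0.4986, 0.0576]), (0.88, [0.3487, 0.5028, 0.0597]), (0.74, [0.5514, -0.1106, 0.0558]), (0.58, [0.3706, 0.3059, 0.1204])]
scene cover_foot [(0.96, [0.5232, 0.4992, 0.0017]), (0.65, [0.3739, 0.3049, 0.0667])]
scene hook_a_tip [(0.63, [0.7709, 0.2436, 0.0084])]
scene hook_b_tip []
side cover_centre [(0.81, [0.5232, 0.5053, 0.0586]), (0.59, [0.369, 0.3098, 0.12]), (0.57, [0.3474, 0.5025, 0.0554]), (0.52, [0.542, 0.2847, 0.1904])]
side cover_foot [(0.86, [0.3659, 0.3105, 0.0623]), (0.63, [0.521, 0.5027, -0.0046]), (0.6, [0.3485, 0.5043, 0.0012]), (0.25, [0.558, -0.5059, 0.0012])]
side hook_a_tip [(0.68, [0.3715, 0.2582, 0.1931]), (0.15, [0.4895, 0.1068, -0.0007])]
side hook_b_tip [(0.81, [0.542, 0.2826, 0.1918])]
side load_nest [(0.87, [0.5547, -0.1089, 0.0522]), (0.48, [0.4885, 0.108, -0.0002])]
side opposite_nest [(0.82, [0.5589, -0.2865, 0.0537])]
side push_handle [(0.68, [0.4527, -0.0903, 0.093])]
t 12.5 q [-1.5509, 0.7164, 0.0224, 0.3075, 1.8348, -2.1211] p [0.1892, -0.8655, 0.6283] F [0.3, 0.1, 0.2] op 0.0929
x [-0.577  0.582 -0.572] y [ 0.758  0.642 -0.112] z [ 0.302 -0.499 -0.812]
n [-0.09631479  0.83199232 -0.54636274] tilt -146.88126349412445
spin -1.0213272121428945
```

```bash
python3 - <<'E'
import cv2,numpy as np
a=cv2.imread("pics/scene2.png")[130:240,320:440];b=cv2.imread("pics/side2.png")[120:230,190:330]
cv2.imwrite("pics/crop2.png",np.hstack([cv2.resize(a,(400,367),interpolation=cv2.INTER_CUBIC),cv2.resize(b,(400,367),interpolation=cv2.INTER_CUBIC)]))
E
```

```text
(no output)
```

View pics/crop2.png

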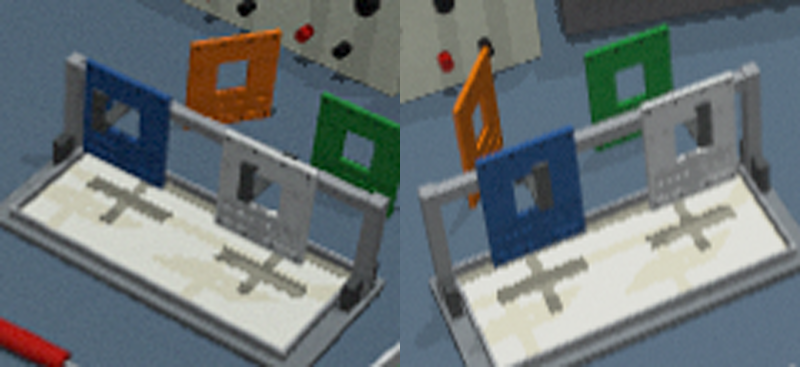

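```bash
cat >> h.py <<'E'
def d(target):
    s,M=st(); print("delta",(M.T@(np.array(target)-s["tool_pos"])).round(4), "dist",round(float(np.linalg.norm(np.array(target)-s["tool_pos"])),3))
E
python3 -c "
from h import *
d([.48,-.2,.5])"
```

```text
t 12.5 q [-1.5509, 0.7164, 0.0224, 0.3075, 1.8348, -2.1211] p [0.1892, -0.8655, 0.6283] F [0.3, 0.1, 0.2] op 0.0929
x [-0.577  0.582 -0.572] y [ 0.758  0.642 -0.112] z [ 0.302 -0.499 -0.812]
delta [ 0.2931  0.6622 -0.1396] dist 0.737
```

```bash
python3 -m pendant '[{"delta_pos":[0.02,0.045,-0.01],"spin":-0.1},{"delta_pos":[0.04,0.09,-0.02],"spin":-0.2},{"delta_pos":[0.06,0.135,-0.03],"spin":-0.3},{"delta_pos":[0.08,0.18,-0.04],"spin":-0.4},{"delta_pos":[0.1,0.225,-0.05],"spin":-0.5},{"delta_pos":[0.12,0.27,-0.06],"spin":-0.6},{"delta_pos":[0.14,0.315,-0.07],"spin":-0.7},{"delta_pos":[0.16,0.36,-0.08],"spin":-0.8},{"delta_pos":[0.18,0.405,-0.09],"spin":-0.9},{"delta_pos":[0.2,0.45,-0.1],"spin":-1.02}]' 0.22 10
python3 -c "
from h import *
d([.48,-.2,.5]);d([.307,.355,.29])"
```

```text
t: 13.5
tool_pos: [0.3803, -0.4504, 0.5547]
orientation: [-0.236, 2.754, -0.811]
force: [1.8, 1.5, 0.5]
opening: 0.036
t 13.5 q [-0.8921, -0.4309, 1.4529, -0.0923, 1.4996, -2.657] p [0.3803, -0.4504, 0.5547] F [1.8, 1.5, 0.5] op 0.036
x [-0.953 -0.227 -0.201] y [-0.082  0.831 -0.551] z [ 0.292 -0.508 -0.81 ]
delta [-0.1408  0.23   -0.0538] dist 0.275
t 13.5 q [-0.8921, -0.4309, 1.4529, -0.0923, 1.4996, -2.657] p [0.3803, -0.4504, 0.5547] F [1.8, 1.5, 0.5] op 0.036
x [-0.953 -0.227 -0.201] y [-0.082  0.831 -0.551] z [ 0.292 -0.508 -0.81 ]
delta [-0.0596  0.8209 -0.2162] dist 0.851
```

```bash
python3 -m pendant '[{"delta_pos":[-0.03,0.04,-0.01],"spin":0},{"delta_pos":[-0.06,0.08,-0.02],"spin":0},{"delta_pos":[-0.09,0.12,-0.03],"spin":0},{"delta_pos":[-0.115,0.16,-0.04],"spin":0},{"delta_pos":[-0.135,0.205,-0.05],"spin":0},{"delta_pos":[-0.145,0.25,-0.06],"spin":0},{"delta_pos":[-0.145,0.3,-0.075],"spin":0},{"delta_pos":[-0.14,0.345,-0.09],"spin":0},{"delta_pos":[-0.135,0.39,-0.1],"spin":0},{"delta_pos":[-0.13,0.435,-0.11],"spin":0}]'
python3 -c "
from h import *
d([.307,.355,.29])
s,M=st()
i=np.array([-.115,.9934,0]);zt=M[:,2];a=zt@i;b=zt[2]
n=-b*i+np.array([0,0,a]);n/=np.linalg.norm(n);print('tilt',np.degrees(np.arctan2(-a,-b)),'spin',np.arctan2(-(n@M[:,0]),n@M[:,1]))"
```

```text
t: 14.5
tool_pos: [0.436, -0.0017, 0.4309]
orientation: [-0.236, 2.752, -0.81]
force: [1.3, 0.0, -0.1]
opening: 0.0362
t 14.5 q [0.4482, -0.4794, 1.7221, -0.6425, 1.7908, -1.4736] p [0.436, -0.0017, 0.4309] F [1.3, 0.0, -0.1] op 0.0362
x [-0.952 -0.227 -0.203] y [-0.081  0.831 -0.55 ] z [ 0.294 -0.507 -0.81 ]
delta [ 0.0704  0.3844 -0.1048] dist 0.405
t 14.5 q [0.4482, -0.4794, 1.7221, -0.6425, 1.7908, -1.4736] p [0.436, -0.0017, 0.4309] F [1.3, 0.0, -0.1] op 0.0362
x [-0.952 -0.227 -0.203] y [-0.081  0.831 -0.55 ] z [ 0.294 -0.507 -0.81 ]
tilt 33.58995031473981 spin -0.015625547882629674
```

```bash
python3 -m pendant '[{"delta_pos":[0.008,0.044,-0.012],"spin":-0.015},{"delta_pos":[0.016,0.088,-0.024],"spin":-0.015},{"delta_pos":[0.024,0.13,-0.036],"spin":-0.015},{"delta_pos":[0.032,0.174,-0.048],"spin":-0.015},{"delta_pos":[0.04,0.217,-0.06],"spin":-0.015},{"delta_pos":[0.048,0.26,-0.072],"spin":-0.015},{"delta_pos":[0.056,0.303,-0.084],"spin":-0.015},{"delta_pos":[0.064,0.345,-0.095],"spin":-0.015},{"delta_pos":[0.07,0.384,-0.105],"spin":-0.015},{"delta_pos":[0.07,0.384,-0.105],"spin":-0.015}]'
python3 - <<'E'
from h import *
import cv2
s,M=st();zt=M[:,2]
rk=np.array([.9934,.115,0]);i=np.array([-.115,.9934,0])
g=np.array([.37,.3078,0])-.033*rk+.0004*i;g[2]=.1667
T=g+.019*zt;print(T.round(4));d(T)
c=robot.read_camera("scene");cv2.imwrite("pics/scene3.png",c["color"])
c=robot.read_camera("wrist");cv2.imwrite("pics/wrist3.png",c["color"])
E
```

```text
t: 15.5
tool_pos: [0.3055, 0.3575, 0.2866]
orientation: [-0.265, 2.754, -0.819]
force: [0.4, 0.4, -0.9]
opening: 0.0363
t 15.5 q [1.1712, 0.1139, 1.4611, -0.5241, 1.9306, -0.6875] p [0.3055, 0.3575, 0.2866] F [0.4, 0.4, -0.9] op 0.0363
x [-0.951 -0.244 -0.191] y [-0.1    0.825 -0.556] z [ 0.293 -0.51  -0.809]
[0.3427 0.2947 0.1513]
t 15.5 q [1.1712, 0.1139, 1.4611, -0.5241, 1.9306, -0.6875] p [0.3055, 0.3575, 0.2866] F [0.4, 0.4, -0.9] op 0.0363
x [-0.951 -0.244 -0.191] y [-0.1    0.825 -0.556] z [ 0.293 -0.51  -0.809]
delta [0.0057 0.0197 0.1523] dist 0.154
```

View pics/wrist3.png

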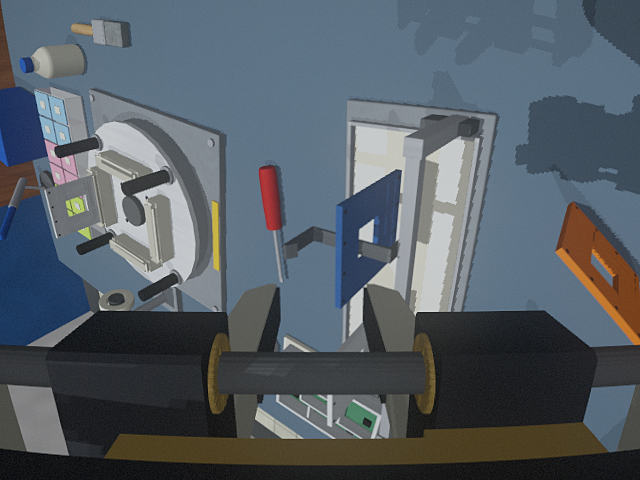

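View pics/scene3.png

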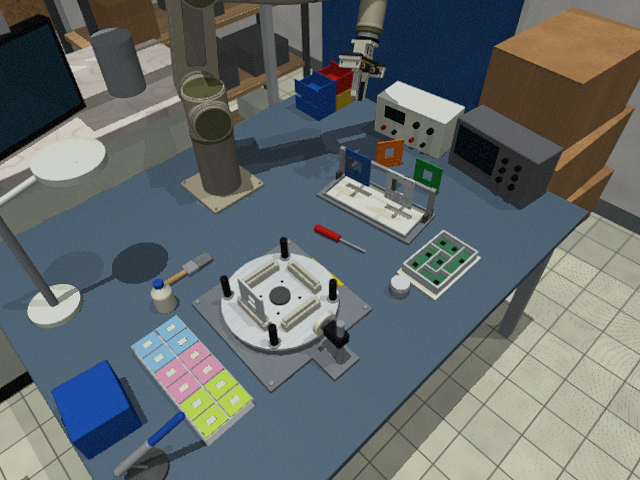

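```bash
python3 -m pendant '[{"delta_pos":[0.006,0.02,0.03],"spin":0},{"delta_pos":[0.006,0.02,0.06],"spin":0},{"delta_pos":[0.006,0.02,0.09],"spin":0},{"delta_pos":[0.006,0.02,0.11],"spin":0},{"delta_pos":[0.006,0.02,0.11],"spin":0}]'
python3 - <<'E'
from h import *
import cv2
d([0.3427,0.2947,0.1513])
c=robot.read_camera("wrist");cv2.imwrite("pics/wrist4.png",c["color"])
E
```

```text
t: 16.1
tool_pos: [0.3323, 0.3119, 0.188]
orientation: [-0.257, 2.754, -0.818]
force: [-0.9, -0.1, 0.0]
opening: 0.0359
t 16.1 q [1.0956, 0.0798, 1.6788, -0.524, 1.7348, -0.6545] p [0.3323, 0.3119, 0.188] F [-0.9, -0.1, 0.0] op 0.0359
x [-0.952 -0.239 -0.193] y [-0.095  0.826 -0.556] z [ 0.293 -0.51  -0.809]
delta [0.0013 0.0052 0.0415] dist 0.042
```

View pics/wrist4.png

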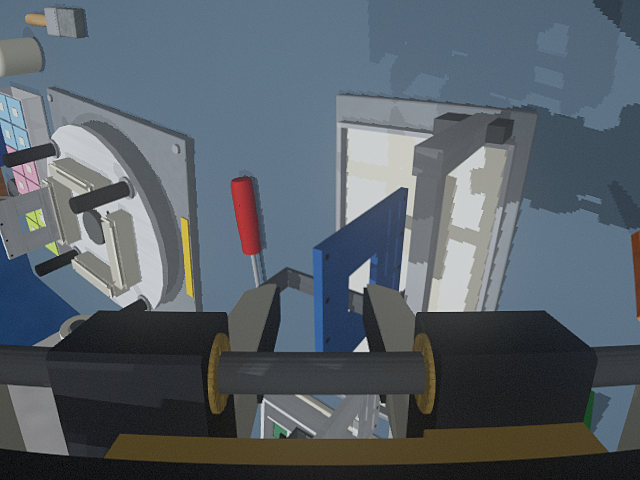

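```bash
python3 - <<'E'
from h import *
import cv2
c=robot.read_camera("wrist")
def pj(X): 
    return cv2.projectPoints(np.array([X],float),cv2.Rodrigues(c["R"])[0],c["t"],c["camera_matrix"],c["D"])[0].ravel().round(0)
s,M=st();p=s["tool_pos"]
print("tcp",pj(p),"pads",pj(p+M[:,1]*.018),pj(p-M[:,1]*.018),"edge",pj(p+M[:,1]*.018+M[:,0]*.0075))
rk=np.array([.9934,.115,0]);i=np.array([-.115,.9934,0]);C=np.array([.37,.3078,.122])
for u,v in((-.05,.058),(.05,.058),(-.05,-.058),(.05,-.058),(-.018,.028),(.018,.028)): print(u,v,pj(C+rk*u+[0,0,v]))
print("tip",pj([.371,.259,.193]),"tipb",pj([.5422,.282,.192]))
E
```

```text
t 16.2 q [1.0977, 0.0797, 1.6735, -0.5238, 1.7364, -0.6544] p [0.3325, 0.3144, 0.1903] F [-1.1, -0.7, -0.4] op 0.036
x [-0.951 -0.24  -0.196] y [-0.095  0.828 -0.553] z [ 0.295 -0.507 -0.81 ]
tcp [323. 278.] pads [357. 278.] [288. 278.] edge [358. 264.]
-0.05 0.058 [316. 242.]
0.05 0.058 [317. 377.]
-0.05 -0.058 [404. 182.]
0.05 -0.058 [393. 292.]
-0.018 0.028 [344. 268.]
0.018 0.028 [342. 314.]
tip [241. 294.] tipb [266. 462.]
```

```bash
python3 - <<'E'
import cv2
a=cv2.imread("pics/wrist4.png")[230:360,220:420];cv2.imwrite("pics/crop4.png",cv2.resize(a,None,fx=4,fy=4,interpolation=cv2.INTER_CUBIC)[:, :800])
E
```

```text
(no output)
```

View pics/crop4.png

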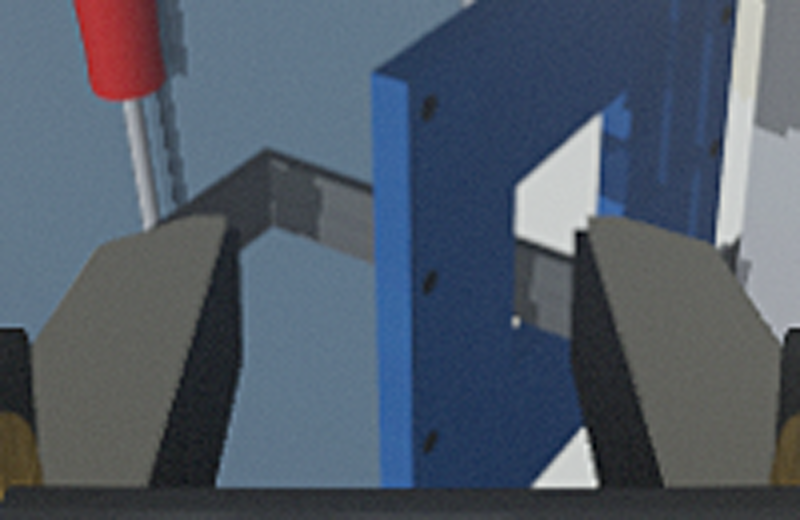

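```bash
python3 - <<'E'
from h import *
import cv2
c=robot.read_camera("wrist");cv2.imwrite("pics/wrist5.png",c["color"])
s,M=st();p=s["tool_pos"]
Rc,tc=c["R"],c["t"]
print("cam in tool", (M.T@(-Rc.T@tc-p)).round(4)); print("cam axes in tool\n",(M.T@Rc.T).round(3))
def pj(X): return cv2.projectPoints(np.array([X],float),cv2.Rodrigues(Rc)[0],tc,c["camera_matrix"],c["D"])[0].ravel().round(0), (Rc@X+tc)[2].round(3)
for k in (0,-.01,-.02,-.03,-.04): print(k,pj(p+M[:,2]*k),pj(p+M[:,2]*k+M[:,1]*.018+M[:,0]*.0075),pj(p+M[:,2]*k+M[:,1]*.018-M[:,0]*.0075))
E
```

```text
t 16.25 q [1.0984, 0.08, 1.6723, -0.5237, 1.7364, -0.6543] p [0.3325, 0.3152, 0.1907] F [0.1, 0.0, -0.2] op 0.0366
x [-0.951 -0.24  -0.196] y [-0.095  0.828 -0.552] z [ 0.295 -0.506 -0.81 ]
cam in tool [ 0.0696 -0.0006 -0.2004]
cam axes in tool
 [[ 0.001 -0.967 -0.253]
 [ 1.     0.001 -0.001]
 [ 0.002 -0.253  0.967]]
0 (array([323., 277.]), np.float64(0.211)) (array([358., 263.]), np.float64(0.21)) (array([357., 290.]), np.float64(0.213))
-0.01 (array([323., 284.]), np.float64(0.202)) (array([359., 269.]), np.float64(0.2)) (array([359., 298.]), np.float64(0.204))
-0.02 (array([323., 291.]), np.float64(0.192)) (array([361., 276.]), np.float64(0.19)) (array([360., 306.]), np.float64(0.194))
-0.03 (array([323., 299.]), np.float64(0.182)) (array([363., 283.]), np.float64(0.181)) (array([362., 314.]), np.float64(0.184))
-0.04 (array([323., 308.]), np.float64(0.173)) (array([366., 291.]), np.float64(0.171)) (array([365., 324.]), np.float64(0.175))
```

```bash
python3 -c "
from h import *
d([0.3427,0.2947,0.1513])"
```

```text
t 16.25 q [1.0984, 0.08, 1.6723, -0.5237, 1.7364, -0.6543] p [0.3325, 0.3152, 0.1907] F [0.1, 0.0, -0.2] op 0.0366
x [-0.951 -0.24  -0.196] y [-0.095  0.828 -0.552] z [ 0.295 -0.506 -0.81 ]
delta [0.003  0.0038 0.0453] dist 0.046
```

View pics/wrist0.png

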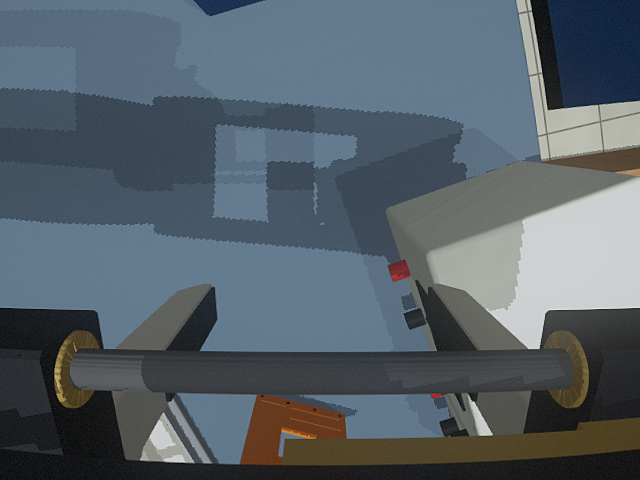

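```bash
python3 -m pendant '[{"delta_pos":[0.003,0.004,0.015],"spin":0},{"delta_pos":[0.003,0.004,0.03],"spin":0},{"delta_pos":[0.003,0.004,0.045],"spin":0},{"delta_pos":[0.003,0.004,0.046],"spin":0}]'
python3 - <<'E'
from h import *
import cv2
d([0.3427,0.2947,0.1513])
c=robot.read_camera("wrist");cv2.imwrite("pics/wrist6.png",c["color"][200:400,160:480].repeat(2,0).repeat(2,1))
E
```

```text
t: 16.65
tool_pos: [0.3424, 0.2922, 0.1482]
orientation: [-0.258, 2.754, -0.817]
force: [-0.2, -0.5, -0.6]
opening: 0.0364
t 16.65 q [1.0629, 0.0774, 1.7567, -0.5301, 1.6523, -0.6446] p [0.3424, 0.2922, 0.1482] F [-0.2, -0.5, -0.6] op 0.0364
x [-0.951 -0.24  -0.194] y [-0.096  0.826 -0.555] z [ 0.293 -0.509 -0.809]
delta [-0.0015  0.0003 -0.0037] dist 0.004
```

View pics/wrist6.png

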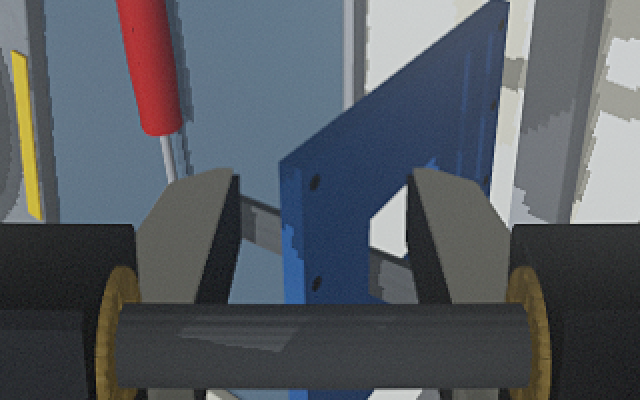

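```bash
python3 -m pendant '[{"delta_pos":[0,0,-0.002],"spin":0},{"delta_pos":[0,0,-0.002],"spin":0},{"delta_pos":[0,0,-0.002],"spin":0}]' 0.5 5
python3 -m pendant '[{"delta_pos":[0,0,0],"spin":0},{"delta_pos":[0,0,0],"spin":0},{"delta_pos":[0,0,0],"spin":0}]' 1 5
python3 - <<'E'
from h import *
import cv2
c=robot.read_camera("wrist");cv2.imwrite("pics/wrist7.png",c["color"][200:400,160:480].repeat(2,0).repeat(2,1))
E
```

```text
t: 17.0
tool_pos: [0.3421, 0.2944, 0.1512]
orientation: [-0.257, 2.753, -0.814]
force: [-0.1, 0.1, -1.3]
opening: 0.0235
t: 17.3
tool_pos: [0.3421, 0.2945, 0.1513]
orientation: [-0.257, 2.753, -0.814]
force: [0.6, 0.9, 0.9]
opening: 0.004
```

View pics/wrist7.png

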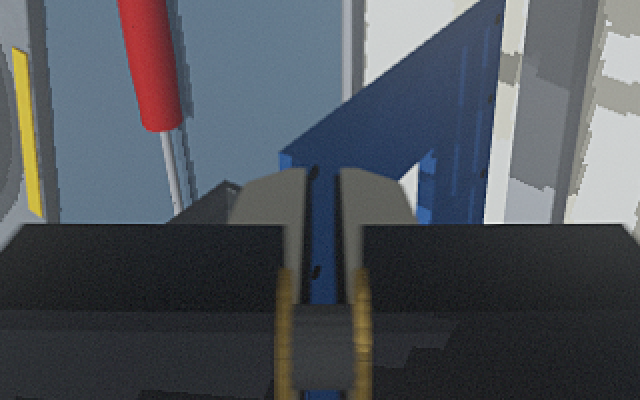

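```bash
python3 -m pendant '[{"delta_pos":[0,0,-0.004],"spin":0},{"delta_pos":[0,0,-0.004],"spin":0},{"delta_pos":[0,0,-0.004],"spin":0},{"delta_pos":[0,0,0.012],"spin":0},{"delta_pos":[0,0,0.028],"spin":0},{"delta_pos":[0,0,0.034],"spin":0},{"delta_pos":[0,0,0.034],"spin":0}]' 0.18 5
python3 - <<'E'
from h import *
import cv2
s,M=st();d(np.array([0.3427,0.2947,0.1513])+.033*M[:,2])
c=robot.read_camera("wrist");cv2.imwrite("pics/wrist8.png",c["color"][200:400,160:480].repeat(2,0).repeat(2,1))
E
```

```text
t: 18.05
tool_pos: [0.3517, 0.2754, 0.1221]
orientation: [-0.257, 2.754, -0.818]
force: [0.0, 0.5, -0.4]
opening: 0.038
t 18.05 q [1.0322, 0.0775, 1.8077, -0.5385, 1.5946, -0.6436] p [0.3517, 0.2754, 0.1221] F [0.0, 0.5, -0.4] op 0.038
x [-0.952 -0.239 -0.193] y [-0.095  0.826 -0.556] z [ 0.292 -0.51  -0.809]
t 18.05 q [1.0322, 0.0775, 1.8077, -0.5385, 1.5946, -0.6436] p [0.3517, 0.2754, 0.1221] F [0.0, 0.5, -0.4] op 0.038
x [-0.952 -0.239 -0.193] y [-0.095  0.826 -0.556] z [ 0.292 -0.51  -0.809]
delta [-0.0017  0.0006 -0.0031] dist 0.004
```

View pics/wrist8.png

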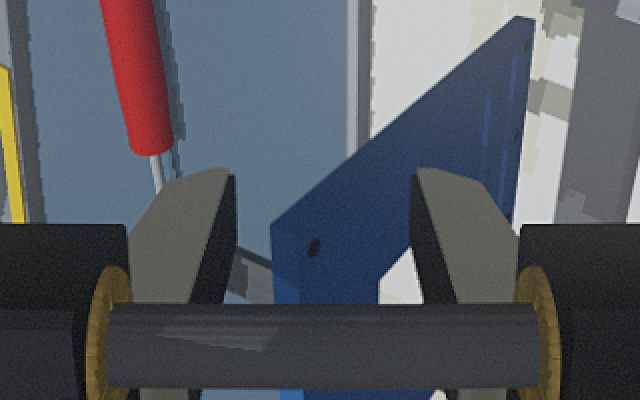

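```bash
cat > pj.py <<'E'
from h import *
import cv2
c=robot.read_camera("wrist");Rc,tc=c["R"],c["t"]
def pj(X): return cv2.projectPoints(np.array([X],float),cv2.Rodrigues(Rc)[0],tc,c["camera_matrix"],c["D"])[0].ravel().round(0).tolist(), (Rc@X+tc)[2].round(3)
s,M=st();p=s["tool_pos"]
rk=np.array([.9934,.115,0]);i=np.array([-.115,.9934,0]);C=np.array([.37,.3078,.122])
for u,v,w in((-.05,.058,-.003),(-.05,.058,.003),(-.033,.058,-.003),(-.033,.046,-.003),(-.033,.046,.003),(-.05,-.058,.003),(-.018,.028,.003)): 
    X=C+rk*u+i*w+[0,0,v];print(u,v,w,pj(X),"tool",(M.T@(X-p)).round(4))
for k in (0,-.019,-.033): print(k,pj(p+M[:,2]*k))
E
python3 pj.py
```

```text
t 18.15 q [1.0332, 0.0768, 1.805, -0.5384, 1.5955, -0.6437] p [0.3521, 0.2769, 0.1236] F [-1.0, -0.6, -0.4] op 0.0381
x [-0.951 -0.24  -0.195] y [-0.095  0.827 -0.554] z [ 0.294 -0.508 -0.81 ]
-0.05 0.058 -0.003 ([295.0, 303.0], np.float64(0.144)) tool [ 0.0136 -0.0099 -0.0662]
-0.05 0.058 0.003 ([308.0, 308.0], np.float64(0.141)) tool [ 0.0128 -0.0049 -0.0694]
-0.033 0.058 -0.003 ([296.0, 339.0], np.float64(0.152)) tool [-0.003  -0.0099 -0.0622]
-0.033 0.046 -0.003 ([314.0, 323.0], np.float64(0.161)) tool [-0.0006 -0.0032 -0.0525]
-0.033 0.046 0.003 ([327.0, 328.0], np.float64(0.158)) tool [-0.0014  0.0018 -0.0557]
-0.05 -0.058 0.003 ([428.0, 203.0], np.float64(0.226)) tool [0.0354 0.0593 0.0245]
-0.018 0.028 0.003 ([349.0, 332.0], np.float64(0.178)) tool [-0.0125  0.0117 -0.0377]
0 ([322.0, 277.0], np.float64(0.211))
-0.019 ([322.0, 291.0], np.float64(0.193))
-0.033 ([322.0, 302.0], np.float64(0.18))
```

```bash
python3 -m pendant '[{"delta_pos":[0,0,0],"spin":0},{"delta_pos":[0,0,0],"spin":0},{"delta_pos":[0,0,0],"spin":0},{"delta_pos":[0,0,0],"spin":0},{"delta_pos":[0,0,0],"spin":0}]' 1 8
python3 -m pendant '[{"delta_pos":[0,0,0],"spin":0},{"delta_pos":[0,0,0],"spin":0}]' 1 12
python3 pj.py | head -2; python3 - <<'E'
from h import *
import cv2
c=robot.read_camera("wrist");cv2.imwrite("pics/wrist9.png",c["color"])
c=robot.read_camera("side");cv2.imwrite("pics/side9.png",c["color"][100:250,160:360].repeat(4,0).repeat(4,1))
E
```

```text
t: 18.65
tool_pos: [0.352, 0.2769, 0.1235]
orientation: [-0.257, 2.754, -0.815]
force: [0.7, 1.1, -2.2]
opening: 0.0062
t: 18.85
tool_pos: [0.3519, 0.2768, 0.1233]
orientation: [-0.257, 2.754, -0.815]
force: [-0.3, 0.2, -1.6]
opening: 0.006
t 18.9 q [1.0333, 0.077, 1.8052, -0.5382, 1.5955, -0.6437] p [0.3519, 0.2768, 0.1234] F [-0.0, -0.4, -1.9] op 0.0059
x [-0.951 -0.24  -0.194] y [-0.095  0.827 -0.554] z [ 0.293 -0.508 -0.81 ]
```

View pics/wrist9.png

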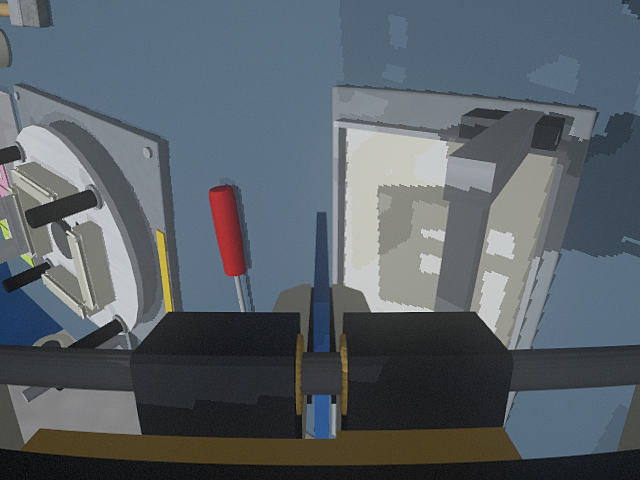

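View pics/side9.png

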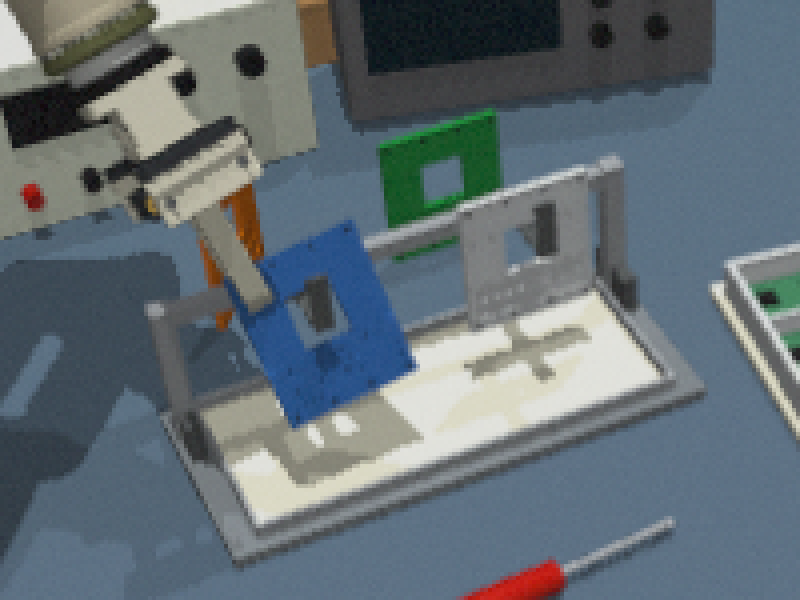

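```bash
python3 - <<'E'
from h import *
c=robot.read_camera("side")
for l in ["cover_window","cover_centre","cover_foot"]:
    for r in robot.mark_of("side",l)[:4]: print(l,round(r["score"],2),(c["R"].T@(np.array(r["location"])-c["t"])).round(4))
s,M=st();p=s["tool_pos"]
rk=np.array([.9934,.115,0]);i=np.array([-.115,.9934,0]);C=np.array([.37,.3078,.122])
A=np.array([rk,[0,0,1],M[:,1]]);X=np.linalg.solve(A,[C@rk,.1517,p@M[:,1]])
U=np.cross(rk,M[:,1]); U/=np.linalg.norm(U); U*=np.sign(U[2])
W=X-.02*U;print("X",X,"U",U,"W",W,"centre",W-.008*U,"foot",W-.066*U)
tip=np.array([.3716,.2603,.193])
print("W rel tip: i",(W-tip)@i,"rk",(W-tip)@rk,"z",W[2]-tip[2])
print("W in tool",M.T@(W-p))
for nm,v in(("up",[0,0,1]),("outward",-i),("rk",rk)): print(nm,(M.T@v).round(4))
E
```

```text
cover_window 0.89 [0.5208 0.5063 0.0667]
cover_window 0.74 [0.3746 0.2885 0.1369]
cover_window 0.61 [0.3443 0.5052 0.0669]
cover_centre 0.92 [0.3767 0.2839 0.1308]
cover_centre 0.73 [0.5224 0.5038 0.0555]
cover_centre 0.67 [0.3488 0.5035 0.0598]
cover_foot 0.85 [ 0.5183  0.5015 -0.0019]
cover_foot 0.77 [0.3862 0.2583 0.0812]
cover_foot 0.67 [ 3.500e-01  5.055e-01 -5.000e-04]
t 19.2 q [1.0333, 0.0769, 1.805, -0.5383, 1.5955, -0.6437] p [0.352, 0.2769, 0.1235] F [0.2, 0.7, -1.6] op 0.0059
x [-0.951 -0.24  -0.195] y [-0.095  0.827 -0.554] z [ 0.294 -0.508 -0.81 ]
X [0.37113881 0.29796263 0.1517    ] U [-0.06368548  0.55013175  0.83264591] W [0.37241252 0.28696    0.13504708] centre [0.37292201 0.28255894 0.12838591] foot [0.37661576 0.2506513  0.08009245]
W rel tip: i 0.026390600307384913 rk 0.0038730600000000935 z -0.05795291829386756
W in tool [-2.40904748e-02 -5.74787861e-17 -8.46273115e-03]
up [-0.1946 -0.5538 -0.8096]
outward [ 0.1287 -0.8327  0.5387]
rk [-9.724e-01  7.000e-04  2.333e-01]
```

```bash
python3 -m pendant '[{"delta_pos":[-0.0012,-0.0033,-0.0049],"spin":0},{"delta_pos":[-0.0024,-0.0066,-0.0097],"spin":0},{"delta_pos":[-0.0035,-0.01,-0.0146],"spin":0},{"delta_pos":[-0.0035,-0.01,-0.0146],"spin":0}]' 1 20
python3 -c "
from h import *
s,M=st();p=s['tool_pos'];W=p+M@np.array([-.0241,0,-.0085]);tip=np.array([.3716,.2603,.193]);rk=np.array([.9934,.115,0]);i=np.array([-.115,.9934,0])
print('W i',(W-tip)@i,'rk',(W-tip)@rk,'z',W[2]-tip[2])
print('out',(M.T@-i).round(3),'up',M[2].round(3))"
```

```text
t: 19.6
tool_pos: [0.3525, 0.2776, 0.1429]
orientation: [-0.256, 2.753, -0.812]
force: [-0.2, -0.1, -2.3]
opening: 0.0058
t 19.6 q [1.0333, 0.055, 1.7896, -0.5392, 1.6256, -0.6616] p [0.3525, 0.2776, 0.1429] F [-0.2, -0.1, -2.3] op 0.0058
x [-0.951 -0.239 -0.196] y [-0.094  0.828 -0.552] z [ 0.295 -0.507 -0.81 ]
W i 0.027019162893242816 rk 0.00440442963402351 z -0.03846658963320282
out [ 0.128 -0.834  0.537] up [-0.196 -0.552 -0.81 ]
```

```bash
python3 -m pendant '[{"delta_pos":[0.0023,-0.0067,0.004],"spin":0},{"delta_pos":[0.0046,-0.0133,0.008],"spin":0},{"delta_pos":[0.007,-0.02,0.012],"spin":0},{"delta_pos":[0.007,-0.02,0.012],"spin":0}]'
python3 - <<'E'
from h import *
import cv2
s,M=st();p=s['tool_pos'];W=p+M@np.array([-.0241,0,-.0085]);tip=np.array([.3716,.2603,.193]);rk=np.array([.9934,.115,0]);i=np.array([-.115,.9934,0])
print('W i',(W-tip)@i,'rk',(W-tip)@rk,'z',W[2]-tip[2])
print('out',(M.T@-i).round(3),'up',M[2].round(3))
a=robot.read_camera("side")["color"][120:220,195:325];b=robot.read_camera("scene")["color"][130:230,310:440]
cv2.imwrite("pics/x10.png",np.hstack([cv2.resize(v,(400,308),interpolation=cv2.INTER_CUBIC) for v in(a,b)]))
E
```

```text
t: 20.0
tool_pos: [0.3509, 0.2518, 0.1426]
orientation: [-0.255, 2.753, -0.814]
force: [-0.5, 0.5, -1.4]
opening: 0.0058
t 20.0 q [1.0101, -0.0076, 1.8541, -0.5462, 1.6136, -0.6796] p [0.3509, 0.2518, 0.1426] F [-0.5, 0.5, -1.4] op 0.0058
x [-0.951 -0.239 -0.196] y [-0.094  0.828 -0.553] z [ 0.294 -0.508 -0.81 ]
W i 0.001609807147605561 rk -9.166265423821435e-05 z -0.03881504014243606
out [ 0.128 -0.833  0.538] up [-0.196 -0.553 -0.81 ]
```

View pics/x10.png

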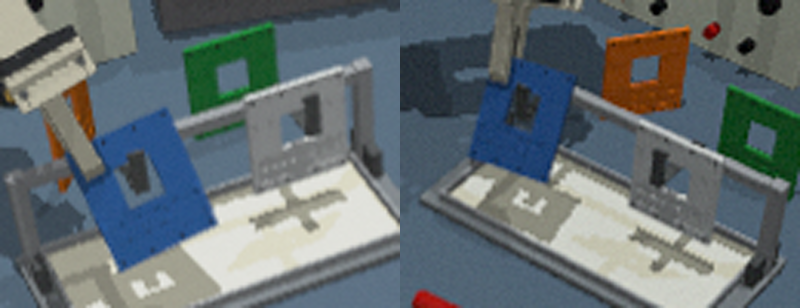

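```bash
python3 -m pendant '[{"delta_pos":[-0.002,-0.0055,-0.0081],"spin":0},{"delta_pos":[-0.004,-0.011,-0.0162],"spin":0},{"delta_pos":[-0.006,-0.0166,-0.0243],"spin":0}]'
python3 -m pendant '[{"delta_pos":[-0.002,-0.0055,-0.0081],"spin":0},{"delta_pos":[-0.004,-0.011,-0.0162],"spin":0},{"delta_pos":[-0.0065,-0.018,-0.026],"spin":0},{"delta_pos":[-0.0065,-0.018,-0.026],"spin":0}]'
python3 - <<'E'
from h import *
import cv2
s,M=st();p=s['tool_pos'];W=p+M@np.array([-.0241,0,-.0085]);tip=np.array([.3716,.2603,.193]);rk=np.array([.9934,.115,0]);i=np.array([-.115,.9934,0])
print('W i',(W-tip)@i,'rk',(W-tip)@rk,'z',W[2]-tip[2])
print('out',(M.T@-i).round(3),'up',M[2].round(3))
a=robot.read_camera("side")["color"][120:220,195:325];b=robot.read_camera("scene")["color"][130:230,310:440]
cv2.imwrite("pics/x11.png",np.hstack([cv2.resize(v,(400,308),interpolation=cv2.INTER_CUBIC) for v in(a,b)]))
E
```

```text
t: 20.4
tool_pos: [0.3515, 0.2533, 0.1742]
orientation: [-0.255, 2.753, -0.811]
force: [-0.4, 0.9, -2.2]
opening: 0.006
t: 20.8
tool_pos: [0.3524, 0.2539, 0.2086]
orientation: [-0.254, 2.752, -0.807]
force: [0.2, 0.2, -1.6]
opening: 0.006
t 20.8 q [1.0102, -0.0667, 1.7856, -0.5527, 1.7179, -0.7441] p [0.3524, 0.2539, 0.2086] F [0.2, 0.2, -1.6] op 0.006
x [-0.95  -0.238 -0.2  ] y [-0.093  0.83  -0.55 ] z [ 0.297 -0.504 -0.811]
W i 0.003493007820904317 rk 0.0015598351482581424 z 0.02735099420706924
out [ 0.127 -0.835  0.535] up [-0.2   -0.55  -0.811]
```

View pics/x11.png

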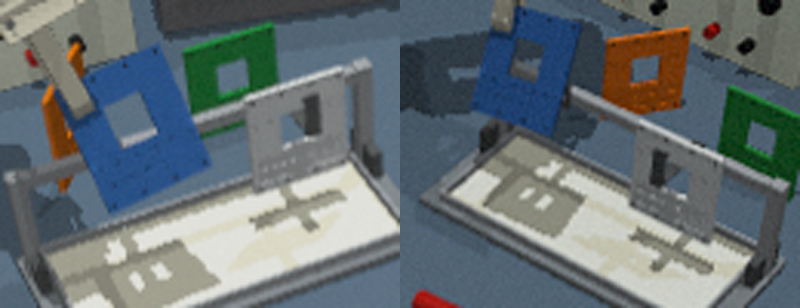

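```bash
python3 -m pendant '[{"delta_pos":[0.002,-0.017,0.011],"spin":0},{"delta_pos":[0.004,-0.034,0.022],"spin":0},{"delta_pos":[0.007,-0.05,0.032],"spin":0},{"delta_pos":[0.008,-0.071,0.033],"spin":0},{"delta_pos":[0.005,-0.095,0.026],"spin":0},{"delta_pos":[0.002,-0.12,0.015],"spin":0},{"delta_pos":[-0.003,-0.139,-0.013],"spin":0},{"delta_pos":[-0.003,-0.139,-0.013],"spin":0}]'
python3 -c "
from h import *
d([-.03,.58,.48])"
```

```text
t: 21.7
tool_pos: [0.3649, 0.1457, 0.2984]
orientation: [-0.25, 2.75, -0.804]
force: [0.1, 0.9, -0.9]
opening: 0.0056
t 21.7 q [0.8516, -0.363, 1.876, -0.6075, 1.8008, -0.9909] p [0.3649, 0.1457, 0.2984] F [0.1, 0.9, -0.9] op 0.0056
x [-0.95  -0.237 -0.203] y [-0.09   0.831 -0.548] z [ 0.299 -0.503 -0.811]
delta [ 0.2354  0.297  -0.4836] dist 0.614
```

```bash
python3 -m pendant '[{"delta_pos":[0.018,0.023,-0.037],"spin":0},{"delta_pos":[0.036,0.046,-0.074],"spin":0},{"delta_pos":[0.054,0.069,-0.111],"spin":0},{"delta_pos":[0.072,0.091,-0.148],"spin":0},{"delta_pos":[0.09,0.114,-0.186],"spin":0},{"delta_pos":[0.108,0.137,-0.223],"spin":0},{"delta_pos":[0.126,0.16,-0.26],"spin":0},{"delta_pos":[0.145,0.183,-0.297],"spin":0},{"delta_pos":[0.163,0.206,-0.335],"spin":0},{"delta_pos":[0.18,0.228,-0.372],"spin":0}]'
python3 -c "
from h import *
d([-.03,.58,.48])
s,M=st();print('u',(M.T@np.array([-.12*.85,.99*.85,.5])).round(3))"
```

```text
t: 22.7
tool_pos: [0.0606, 0.4809, 0.4375]
orientation: [-0.252, 2.749, -0.807]
force: [0.2, 1.7, -1.1]
opening: 0.006
t 22.7 q [1.588, 0.4048, 0.8473, -0.4446, 2.3998, -0.4176] p [0.0606, 0.4809, 0.4375] F [0.2, 1.7, -1.1] op 0.006
x [-0.95  -0.238 -0.203] y [-0.091  0.83  -0.55 ] z [ 0.299 -0.504 -0.81 ]
delta [ 0.0539  0.0671 -0.1115] dist 0.141
t 22.7 q [1.588, 0.4048, 0.8473, -0.4446, 2.3998, -0.4176] p [0.0606, 0.4809, 0.4375] F [0.2, 1.7, -1.1] op 0.006
x [-0.95  -0.238 -0.203] y [-0.091  0.83  -0.55 ] z [ 0.299 -0.504 -0.81 ]
u [-0.205  0.433 -0.86 ]
```

```bash
python3 -m pendant '[{"delta_pos":[0.004,0.035,-0.025],"spin":0},{"delta_pos":[0.008,0.07,-0.05],"spin":0},{"delta_pos":[0.012,0.105,-0.075],"spin":0},{"delta_pos":[0.016,0.14,-0.1],"spin":0},{"delta_pos":[0.02,0.175,-0.125],"spin":0}]'
python3 -c "
from h import *
s,M=st();print('u',(M.T@np.array([-.12*.85,.99*.85,.5])).round(3))"
```

```text
t: 23.2
tool_pos: [-0.0166, 0.5655, 0.4394]
orientation: [-0.225, 2.749, -0.929]
force: [1.3, -2.8, 4.4]
opening: 0.006
t 23.2 q [1.6635, 0.9939, 0.0221, -0.5535, 2.7293, -0.513] p [-0.0166, 0.5655, 0.4394] F [1.3, -2.8, 4.4] op 0.006
x [-0.962 -0.217 -0.168] y [-0.071  0.787 -0.613] z [ 0.265 -0.577 -0.772]
u [-0.169  0.363 -0.899]
```

```bash
python3 -m pendant '[{"delta_pos":[0.004,0.03,0.023],"spin":0},{"delta_pos":[0.008,0.06,0.045],"spin":0},{"delta_pos":[0.012,0.091,0.068],"spin":0}]'
python3 -m pendant '[{"delta_pos":[-0.03,0.25,-0.15],"spin":0}]' | grep orient
python3 -m pendant '[{"delta_pos":[-0.03,0.25,-0.15],"spin":0}]' | grep orient
python3 -c "
from h import *
s,M=st();print('u',(M.T@np.array([-.12*.9,.99*.9,.36])).round(3))"
```

```text
t: 23.5
tool_pos: [-0.017, 0.5955, 0.3251]
orientation: [-0.226, 2.747, -0.933]
force: [0.0, 0.7, -0.5]
opening: 0.0059
orientation: [-0.235, 2.73, -0.971]
orientation: [-0.203, 2.705, -1.129]
t 23.7 q [1.6701, 1.1429, 0.0343, -0.4353, 2.7286, -0.3814] p [-0.0387, 0.5776, 0.3426] F [1.0, -0.4, 0.6] op 0.0058
x [-0.97  -0.204 -0.133] y [-0.048  0.698 -0.714] z [ 0.238 -0.686 -0.687]
u [-0.125  0.371 -0.884]
```

```bash
python3 -m pendant '[{"delta_pos":[-0.05,0,-0.35],"spin":0}]' | grep -E "orient|pos"
python3 -m pendant '[{"delta_pos":[-0.05,0,-0.35],"spin":0}]' | grep -E "orient|pos"
python3 -c "
from h import *
s,M=st();print('u',(M.T@np.array([-.12*.7,.7,.7])).round(3))"
```

```text
tool_pos: [-0.0355, 0.5787, 0.3548]
orientation: [-0.218, 2.707, -1.095]
tool_pos: [-0.0321, 0.5759, 0.3727]
orientation: [-0.228, 2.71, -1.067]
t 23.9 q [1.674, 1.1018, 0.025, -0.4944, 2.7292, -0.4469] p [-0.0321, 0.5759, 0.3727] F [0.2, -0.2, -1.2] op 0.0056
x [-0.964 -0.223 -0.146] y [-0.063  0.724 -0.687] z [ 0.259 -0.653 -0.712]
u [-0.177  0.032 -0.977]
```

```bash
python3 -m pendant '[{"delta_pos":[-0.05,-0.05,-0.35],"spin":0}]' | grep -E "orient|pos"
python3 -m pendant '[{"delta_pos":[-0.05,-0.1,-0.35],"spin":0},{"delta_pos":[-0.05,-0.1,-0.35],"spin":0}]' | grep -E "orient|pos"
python3 -c "
from h import *
s,M=st();print('u',(M.T@np.array([-.12*.7,.7,.7])).round(3))"
```

```text
tool_pos: [-0.0282, 0.5732, 0.3918]
orientation: [-0.239, 2.712, -1.033]
tool_pos: [-0.0156, 0.5662, 0.4288]
orientation: [-0.257, 2.714, -0.972]
t 24.2 q [1.6725, 1.0187, 0.0233, -0.5994, 2.7304, -0.5636] p [-0.0156, 0.5662, 0.4288] F [-0.6, -0.2, -1.6] op 0.0058
x [-0.954 -0.246 -0.17 ] y [-0.082  0.762 -0.642] z [ 0.288 -0.599 -0.747]
u [-0.211  0.091 -0.967]
```

```bash
python3 -m pendant '[{"delta_pos":[-0.1,-0.2,-0.5],"spin":0},{"delta_pos":[-0.1,-0.2,-0.5],"spin":0},{"delta_pos":[-0.1,-0.2,-0.5],"spin":0}]' | grep -E "orient|pos"
python3 -c "
from h import *
s,M=st();print('u',(M.T@np.array([-.12*.7,.7,.7])).round(3))"
python3 -m pendant '[{"delta_pos":[-0.1,0.1,-0.5],"spin":0}]' | grep -E "orient|pos"
python3 -m pendant '[{"delta_pos":[-0.1,0.1,-0.5],"spin":0}]' | grep -E "orient|pos"
python3 -c "
from h import *
s,M=st();print('u',(M.T@np.array([-.12*.7,.7,.7])).round(3))"
```

```text
tool_pos: [0.0154, 0.5498, 0.4835]
orientation: [-0.277, 2.707, -0.909]
t 24.5 q [1.6514, 0.9413, 0.0236, -0.7352, 2.7303, -0.7235] p [0.0154, 0.5498, 0.4835] F [0.5, -0.6, -1.3] op 0.0058
x [-0.945 -0.265 -0.194] y [-0.094  0.784 -0.613] z [ 0.314 -0.561 -0.766]
u [-0.242  0.128 -0.955]
tool_pos: [0.0145, 0.547, 0.4919]
orientation: [-0.28, 2.707, -0.891]
tool_pos: [0.0107, 0.5439, 0.5003]
orientation: [-0.286, 2.707, -0.872]
t 24.7 q [1.6646, 0.9129, 0.0245, -0.7525, 2.7307, -0.7352] p [0.0107, 0.5439, 0.5003] F [-0.3, -0.7, -1.1] op 0.0058
x [-0.94  -0.271 -0.205] y [-0.1    0.798 -0.594] z [ 0.325 -0.538 -0.778]
u [-0.254  0.151 -0.948]
```

```bash
cat >> h.py <<'E'
Mg=np.array([[-.951,-.095,.294],[-.24,.827,-.508],[-.195,-.554,-.81]])
Ug=np.array([-.0637,.5501,.8326]);Ut=Mg.T@Ug; Wt=np.array([-.0241,0,-.0085]); Ct=Wt-.008*Ut; Ft=Wt-.066*Ut
E
python3 -c "
from h import *
d([.30,.33,.50]);d([.52,0,.42])
s,M=st();print('Ut',Ut,'Ft',Ft,'foot',s['tool_pos']+M@Ft,'U now',M@Ut)
# spin for normal azimuth 89
for a in np.arange(-.4,.4,.02):
    y=M[:,1]*np.cos(a)-M[:,0]*np.sin(a)
    print(round(a,2),np.degrees(np.arctan2(y[1],y[0])).round(1),end=' | ')
"
```

```text
t 24.7 q [1.6646, 0.9129, 0.0245, -0.7525, 2.7307, -0.7352] p [0.0107, 0.5439, 0.5003] F [-0.3, -0.7, -1.1] op 0.0058
x [-0.94  -0.271 -0.205] y [-0.1    0.798 -0.594] z [ 0.325 -0.538 -0.778]
delta [-0.214  -0.1995  0.2094] dist 0.36
t 24.7 q [1.6646, 0.9129, 0.0245, -0.7525, 2.7307, -0.7352] p [0.0107, 0.5439, 0.5003] F [-0.3, -0.7, -1.1] op 0.0058
x [-0.94  -0.271 -0.205] y [-0.1    0.798 -0.594] z [ 0.325 -0.538 -0.778]
delta [-0.3151 -0.4373  0.5207] dist 0.749
t 24.7 q [1.6646, 0.9129, 0.0245, -0.7525, 2.7307, -0.7352] p [0.0107, 0.5439, 0.5003] F [-0.3, -0.7, -1.1] op 0.0058
x [-0.94  -0.271 -0.205] y [-0.1    0.798 -0.594] z [ 0.325 -0.538 -0.778]
Ut [-2.338023e-01 -2.762000e-04 -9.725846e-01] Ft [-8.66904820e-03  1.82292000e-05  5.56905836e-02] foot [0.03695648 0.51632253 0.45877232] U now [-0.09607614  0.5866291   0.80449989]
-0.4 126.1 | -0.38 124.6 | -0.36 123.1 | -0.34 121.6 | -0.32 120.2 | -0.3 118.7 | -0.28 117.2 | -0.26 115.8 | -0.24 114.3 | -0.22 112.8 | -0.2 111.4 | -0.18 109.9 | -0.16 108.5 | -0.14 107.0 | -0.12 105.6 | -0.1 104.2 | -0.08 102.7 | -0.06 101.3 | -0.04 99.9 | -0.02 98.5 | 0.0 97.1 | 0.02 95.8 | 0.04 94.4 | 0.06 93.1 | 0.08 91.7 | 0.1 90.4 | 0.12 89.1 | 0.14 87.8 | 0.16 86.5 | 0.18 85.2 | 0.2 83.9 | 0.22 82.7 | 0.24 81.4 | 0.26 80.2 | 0.28 79.0 | 0.3 77.8 | 0.32 76.6 | 0.34 75.4 | 0.36 74.2 | 0.38 73.1 |
```

```bash
python3 -c "
from h import *
s,M=st();Et=np.cross(Mg.T@np.array([-.115,.9934,0])*0+np.array([0,1,0]),Ut)
for a in (0,.08,.1,.12,.14,.16,.18):
    Q=M@R.from_rotvec([0,0,a]).as_matrix();E=Q@Et;U=Q@Ut;print(a,np.degrees(np.arctan2(E[1],E[0])).round(1),'slope',np.degrees(E[2]).round(1),'tilt',np.degrees(np.arccos(U[2])).round(1),E.round(3))
"
python3 -m pendant '[{"delta_pos":[-0.028,-0.026,0.025],"spin":0.02},{"delta_pos":[-0.056,-0.052,0.05],"spin":0.04},{"delta_pos":[-0.084,-0.078,0.075],"spin":0.06},{"delta_pos":[-0.112,-0.104,0.102],"spin":0.08},{"delta_pos":[-0.139,-0.13,0.13],"spin":0.1},{"delta_pos":[-0.165,-0.158,0.16],"spin":0.12},{"delta_pos":[-0.19,-0.186,0.19],"spin":0.13},{"delta_pos":[-0.21,-0.213,0.222],"spin":0.13},{"delta_pos":[-0.227,-0.242,0.257],"spin":0.13},{"delta_pos":[-0.24,-0.27,0.294],"spin":0.13}]'
python3 -c "
from h import *
d([.52,0,.42])"
```

```text
t 24.7 q [1.6646, 0.9129, 0.0245, -0.7525, 2.7307, -0.7352] p [0.0107, 0.5439, 0.5003] F [-0.3, -0.7, -1.1] op 0.0058
x [-0.94  -0.271 -0.205] y [-0.1    0.798 -0.594] z [ 0.325 -0.538 -0.778]
0 7.9 slope 1.0 tilt 36.4 [0.991 0.138 0.018]
0.08 4.3 slope 3.6 tilt 35.4 [0.995 0.075 0.063]
0.1 3.4 slope 4.3 tilt 35.1 [0.996 0.059 0.075]
0.12 2.5 slope 4.9 tilt 34.8 [0.996 0.043 0.086]
0.14 1.5 slope 5.5 tilt 34.6 [0.995 0.027 0.097]
0.16 0.6 slope 6.2 tilt 34.3 [0.994 0.011 0.107]
0.18 -0.3 slope 6.8 tilt 34.0 [ 0.993 -0.006  0.118]
t: 25.7
tool_pos: [0.3518, 0.2447, 0.4828]
orientation: [-0.11, 2.69, -0.834]
force: [1.4, 0.9, -0.8]
opening: 0.0063
t 25.7 q [1.0356, -0.0854, 1.3311, -0.7118, 2.1291, -0.9339] p [0.3518, 0.2447, 0.4828] F [1.4, 0.9, -0.8] op 0.0063
x [-0.945 -0.166 -0.28 ] y [ 0.022  0.826 -0.563] z [ 0.325 -0.538 -0.778]
delta [-0.1008 -0.1633  0.2352] dist 0.304
```

```bash
python3 -c "
from h import *
s,M=st();T=np.array([.5545,-.109,.135])-M@Ft;print(T);d(T)"

```

```text
t 25.7 q [1.0356, -0.0854, 1.3311, -0.7118, 2.1291, -0.9339] p [0.3518, 0.2447, 0.4828] F [1.4, 0.9, -0.8] op 0.0063
x [-0.945 -0.166 -0.28 ] y [ 0.022  0.826 -0.563] z [ 0.325 -0.538 -0.778]
[ 0.52819704 -0.08049699  0.17589409]
t 25.7 q [1.0356, -0.0854, 1.3311, -0.7118, 2.1291, -0.9339] p [0.3518, 0.2447, 0.4828] F [1.4, 0.9, -0.8] op 0.0063
x [-0.945 -0.166 -0.28 ] y [ 0.022  0.826 -0.563] z [ 0.325 -0.538 -0.778]
delta [-0.0267 -0.0923  0.471 ] dist 0.481
```

```bash
python3 -m pendant '[{"delta_pos":[-0.003,-0.009,0.047],"spin":0.02},{"delta_pos":[-0.006,-0.018,0.094],"spin":0.02},{"delta_pos":[-0.008,-0.028,0.141],"spin":0.02},{"delta_pos":[-0.011,-0.037,0.188],"spin":0.02},{"delta_pos":[-0.014,-0.046,0.235],"spin":0.02},{"delta_pos":[-0.016,-0.055,0.282],"spin":0.02},{"delta_pos":[-0.019,-0.065,0.33],"spin":0.02},{"delta_pos":[-0.021,-0.074,0.377],"spin":0.02},{"delta_pos":[-0.024,-0.083,0.424],"spin":0.02},{"delta_pos":[-0.027,-0.092,0.465],"spin":0.02}]'
python3 - <<'E'
from h import *
import cv2
im=[]
for n,w in (("scene",(190,340,230,390)),("side",(240,380,260,460))):
    c=robot.read_camera(n);cv2.imwrite(f"pics/{n}12.png",c["color"])
    im.append(cv2.resize(c["color"][w[0]:w[1],w[2]:w[3]],(400,360),interpolation=cv2.INTER_CUBIC))
    for l in ["cover_foot","cover_window","load_nest"]:
        for r in robot.mark_of(n,l)[:4]:
            X=(c["R"].T@(np.array(r["location"])-c["t"]))
            if X[1]<.2 : print(n,l,round(r["score"],2),X.round(4))
cv2.imwrite("pics/x12.png",np.hstack(im))
s,M=st();p=s["tool_pos"];print("foot",p+M@Ft,"win",p+M@Wt)
E
```

```text
t: 26.7
tool_pos: [0.5257, -0.0775, 0.1775]
orientation: [-0.083, 2.689, -0.827]
force: [0.8, 0.7, -1.4]
opening: 0.0058
scene cover_foot 0.66 [ 0.5678 -0.108   0.142 ]
scene cover_window 0.82 [ 0.5529 -0.0722  0.1967]
scene load_nest 0.91 [ 0.5528 -0.107   0.0569]
side cover_foot 0.7 [ 0.5602 -0.1007  0.1408]
side cover_foot 0.41 [ 0.5527 -0.2867  0.0588]
side cover_window 0.83 [ 0.5488 -0.0701  0.1912]
side load_nest 0.95 [ 0.5566 -0.1102  0.0541]
t 27.1 q [0.2349, -0.3216, 2.0827, -0.6887, 1.2266, -1.2089] p [0.5272, -0.0754, 0.1818] F [-0.5, -0.4, -1.1] op 0.0061
x [-0.944 -0.151 -0.294] y [ 0.04   0.83  -0.556] z [ 0.328 -0.537 -0.778]
foot [ 0.55366721 -0.10396442  0.14102519] win [ 0.54719361 -0.06719767  0.19547557]
```

View pics/x12.png

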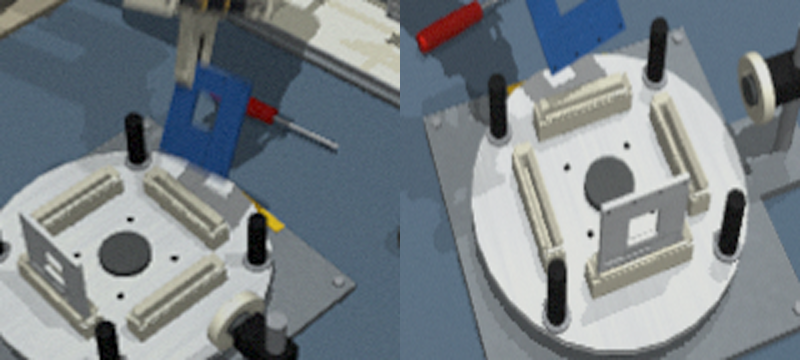

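```bash
python3 -m pendant '[{"delta_pos":[0.006,0.005,0.009],"spin":0},{"delta_pos":[0.012,0.01,0.018],"spin":0},{"delta_pos":[0.018,0.015,0.027],"spin":0},{"delta_pos":[0.023,0.02,0.034],"spin":0},{"delta_pos":[0.023,0.02,0.034],"spin":0}]'
python3 - <<'E'
from h import *
import cv2
im=[]
for n,w in (("scene",(190,340,230,390)),("side",(240,380,260,460))):
    c=robot.read_camera(n)
    im.append(cv2.resize(c["color"][w[0]:w[1],w[2]:w[3]],(400,360),interpolation=cv2.INTER_CUBIC))
    for l in ["cover_foot"]:
        for r in robot.mark_of(n,l)[:4]:
            X=(c["R"].T@(np.array(r["location"])-c["t"]))
            if X[1]<.2 : print(n,l,round(r["score"],2),X.round(4))
cv2.imwrite("pics/x13.png",np.hstack(im))
s,M=st();p=s["tool_pos"];print("foot",p+M@Ft,"win",p+M@Wt)
E
```

```text
t: 27.6
tool_pos: [0.5156, -0.0808, 0.1347]
orientation: [-0.085, 2.688, -0.828]
force: [-1.0, 0.7, -1.5]
opening: 0.0056
scene cover_foot 0.68 [ 0.5547 -0.117   0.0995]
side cover_foot 0.71 [ 0.5525 -0.1032  0.0992]
t 27.8 q [0.2281, -0.3058, 2.154, -0.711, 1.1551, -1.1533] p [0.5179, -0.0805, 0.1381] F [0.6, 0.0, -0.7] op 0.0058
x [-0.944 -0.151 -0.294] y [ 0.041  0.83  -0.556] z [ 0.328 -0.537 -0.777]
foot [ 0.54438316 -0.1090578   0.09732153] win [ 0.53786289 -0.07229516  0.15176912]
```

View pics/x13.png

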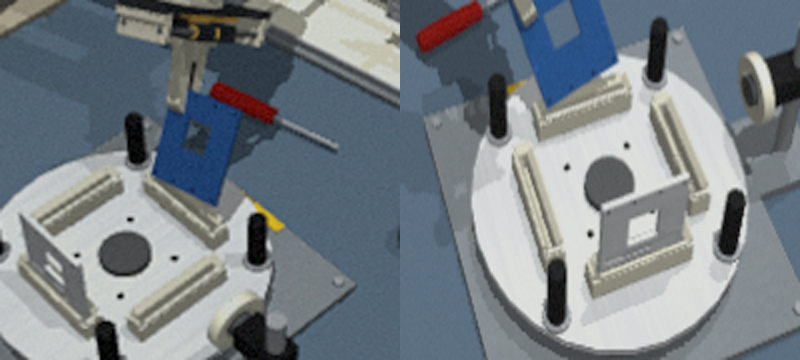

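```bash
python3 -m pendant '[{"delta_pos":[0.002,0.004,0.0055],"spin":0},{"delta_pos":[0.0035,0.0065,0.009],"spin":0},{"delta_pos":[0.0045,0.0085,0.012],"spin":0},{"delta_pos":[0.0045,0.0085,0.012],"spin":0}]' 1 8
python3 - <<'E'
from h import *
import cv2
im=[]
for n,w in (("scene",(220,320,260,360)),("side",(240,340,260,380))):
    c=robot.read_camera(n)
    im.append(cv2.resize(c["color"][w[0]:w[1],w[2]:w[3]],(400,400),interpolation=cv2.INTER_CUBIC))
cv2.imwrite("pics/x14.png",np.hstack(im))
s,M=st();p=s["tool_pos"];print("foot",p+M@Ft,"win",p+M@Wt)
E
```

```text
t: 28.2
tool_pos: [0.5188, -0.0799, 0.1229]
orientation: [-0.084, 2.683, -0.824]
force: [-0.1, 3.1, 0.3]
opening: 0.0063
t 28.3 q [0.2284, -0.2841, 2.1664, -0.7211, 1.128, -1.1284] p [0.5186, -0.08, 0.123] F [2.1, 3.4, 0.8] op 0.006
x [-0.943 -0.152 -0.296] y [ 0.041  0.831 -0.555] z [ 0.33  -0.536 -0.777]
foot [ 0.54513704 -0.10852104  0.08221669] win [ 0.53852513 -0.07180177  0.13668249]
```

View pics/x14.png

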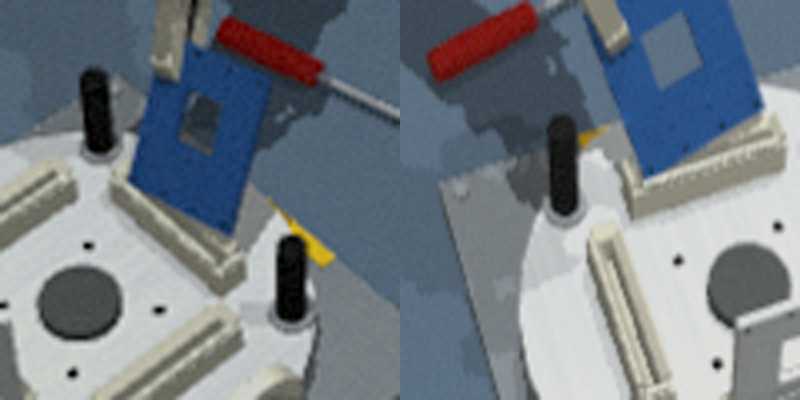

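```bash
python3 -m pendant '[{"delta_pos":[0,0,0],"spin":0},{"delta_pos":[-0.005,0,0.002],"spin":0},{"delta_pos":[-0.01,0,0.003],"spin":0},{"delta_pos":[-0.012,0,0.004],"spin":0}]' 0.62 8
python3 - <<'E'
from h import *
import cv2
im=[]
for n,w in (("scene",(220,320,260,360)),("side",(240,340,260,380))):
    c=robot.read_camera(n)
    im.append(cv2.resize(c["color"][w[0]:w[1],w[2]:w[3]],(400,400),interpolation=cv2.INTER_CUBIC))
cv2.imwrite("pics/x15.png",np.hstack(im))
s,M=st();p=s["tool_pos"];T=np.array([.5215,-.109,.1705])+.052*M[:,2];d(T)
E
```

```text
t: 28.7
tool_pos: [0.5317, -0.0806, 0.1235]
orientation: [-0.083, 2.683, -0.825]
force: [-0.1, 0.2, -0.7]
opening: 0.0176
t 28.8 q [0.2203, -0.2456, 2.1345, -0.7231, 1.1185, -1.1298] p [0.5315, -0.0806, 0.1234] F [-0.4, -0.6, -0.4] op 0.0173
x [-0.943 -0.151 -0.295] y [ 0.041  0.83  -0.556] z [ 0.329 -0.536 -0.777]
t 28.8 q [0.2203, -0.2456, 2.1345, -0.7231, 1.1185, -1.1298] p [0.5315, -0.0806, 0.1234] F [-0.4, -0.6, -0.4] op 0.0173
x [-0.943 -0.151 -0.295] y [ 0.041  0.83  -0.556] z [ 0.329 -0.536 -0.777]
delta [-0.0002 -0.0502  0.0273] dist 0.057
```

View pics/x15.png

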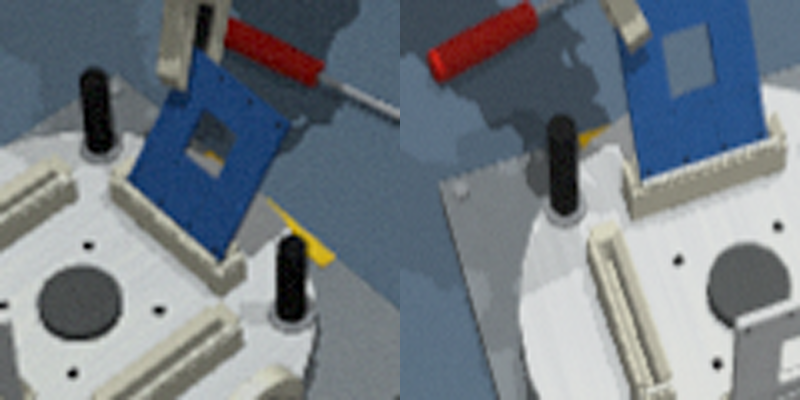

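```bash
python3 -m pendant '[{"delta_pos":[-0.001,-0.014,0.003],"spin":0},{"delta_pos":[-0.002,-0.026,0.009],"spin":0},{"delta_pos":[-0.001,-0.036,0.016],"spin":0},{"delta_pos":[0,-0.044,0.023],"spin":0},{"delta_pos":[0,-0.05,0.027],"spin":0},{"delta_pos":[0,-0.05,0.027],"spin":0}]' 0.4 8
python3 - <<'E'
from h import *
import cv2
im=[]
for n,w in (("scene",(220,320,260,360)),("side",(240,340,260,380))):
    c=robot.read_camera(n)
    im.append(cv2.resize(c["color"][w[0]:w[1],w[2]:w[3]],(400,400),interpolation=cv2.INTER_CUBIC))
cv2.imwrite("pics/x16.png",np.hstack(im))
s,M=st();p=s["tool_pos"];T=np.array([.5215,-.109,.1605])+.052*M[:,2];d(T)
E
```

```text
t: 29.4
tool_pos: [0.538, -0.1376, 0.1299]
orientation: [-0.082, 2.684, -0.826]
force: [0.6, 0.4, -0.4]
opening: 0.0277
t 29.5 q [0.0831, -0.283, 2.1516, -0.7051, 1.0486, -1.2561] p [0.5381, -0.1368, 0.13] F [0.0, 0.2, -0.4] op 0.0278
x [-0.944 -0.151 -0.295] y [ 0.041  0.83  -0.555] z [ 0.329 -0.536 -0.777]
t 29.5 q [0.0831, -0.283, 2.1516, -0.7051, 1.0486, -1.2561] p [0.5381, -0.1368, 0.13] F [0.0, 0.2, -0.4] op 0.0278
x [-0.944 -0.151 -0.295] y [ 0.041  0.83  -0.555] z [ 0.329 -0.536 -0.777]
delta [0.0025 0.0054 0.0079] dist 0.01
```

View pics/x16.png

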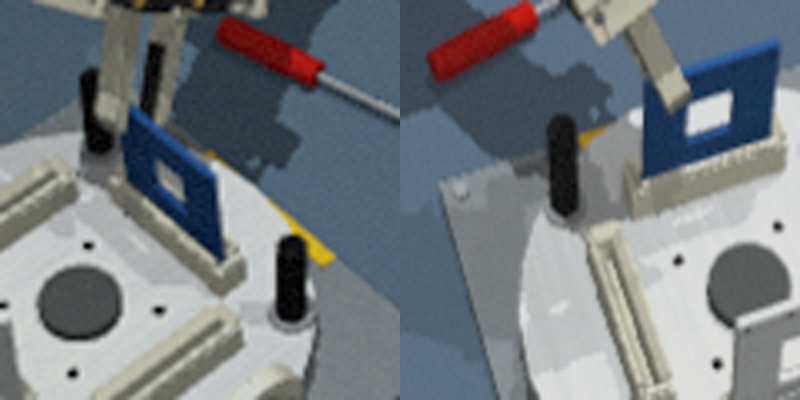

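```bash
python3 - <<'E'
from h import *
for n in ("scene","side"):
    c=robot.read_camera(n)
    for l in ["cover_foot","cover_centre"]:
        for r in robot.mark_of(n,l)[:5]:
            X=(c["R"].T@(np.array(r["location"])-c["t"]))
            if X[1]<.2 : print(n,l,round(r["score"],2),X.round(4))
st()
E
```

```text
scene cover_foot 0.89 [ 0.5542 -0.1113  0.0556]
scene cover_centre 0.77 [ 0.5534 -0.1122  0.1126]
scene cover_centre 0.7 [ 4.899e-01  1.027e-01 -3.000e-04]
side cover_foot 0.78 [ 0.5527 -0.1042  0.055 ]
side cover_centre 0.84 [ 0.5569 -0.1065  0.115 ]
t 29.8 q [0.084, -0.283, 2.1514, -0.7052, 1.0485, -1.2564] p [0.5384, -0.1362, 0.1302] F [0.1, 0.1, 0.5] op 0.0276
x [-0.943 -0.152 -0.295] y [ 0.04   0.83  -0.556] z [ 0.33  -0.536 -0.777]
```

```bash
python3 -m pendant '[{"delta_pos":[0,0.002,0],"spin":0},{"delta_pos":[0,0.002,0],"spin":0},{"delta_pos":[0,0.002,-0.02],"spin":0},{"delta_pos":[0,0.002,-0.05],"spin":0},{"delta_pos":[0,0.002,-0.09],"spin":0},{"delta_pos":[0,0.002,-0.12],"spin":0}]' 0.15 8
python3 - <<'E'
from h import *
import cv2
im=[]
for n,w in (("scene",(220,320,260,360)),("side",(240,340,260,380))):
    c=robot.read_camera(n)
    im.append(cv2.resize(c["color"][w[0]:w[1],w[2]:w[3]],(400,400),interpolation=cv2.INTER_CUBIC))
cv2.imwrite("pics/x17.png",np.hstack(im))
s,M=st();p=s["tool_pos"];z=M[:,2]
ax=np.array([.553,-.199]);
def plan(phi,az,op=.07,h=.095,lag=0):
    ph=np.radians(phi);P=ax+.148*np.array([np.cos(ph),np.sin(ph)]);t=np.array([np.sin(ph),-np.cos(ph)])
    # tool y with azimuth az, perpendicular to z
    a=np.radians(az);hh=np.array([np.cos(a),np.sin(a)]);k=-(hh@z[:2])/z[2];y=np.array([hh[0],hh[1],k]);y/=np.linalg.norm(y)
    A=np.r_[P+t*(op/2*np.hypot(*y[:2])-.011-lag),h]
    spin=np.arctan2(-(y@M[:,0]),y@M[:,1]);T=A+.033*z
    return spin,T,y
for phi in (145,135,120,105,90,75,60,45):
    sp,T,y=plan(phi,phi-90)
    print(phi,"spin",sp.round(3),"TCP",T.round(4),"delta",(M.T@(T-p)).round(4),"y",y.round(2),"wristd",np.linalg.norm(T-.4126*z-[0,0,.3174]).round(3))
E
```

```text
t: 30.4
tool_pos: [0.4986, -0.0694, 0.224]
orientation: [-0.084, 2.682, -0.824]
force: [0.4, -0.0, 0.6]
opening: 0.0394
t 30.5 q [0.268, -0.4414, 2.0901, -0.6718, 1.3261, -1.2531] p [0.5006, -0.0682, 0.2267] F [0.3, -0.8, 0.8] op 0.0394
x [-0.941 -0.153 -0.302] y [ 0.042  0.831 -0.554] z [ 0.336 -0.534 -0.776]
145 spin 0.575 TCP [ 0.4557 -0.1134  0.0694] delta [0.0966 0.0477 0.1311] y [ 0.55  0.78 -0.3 ] wristd 0.342
135 spin 0.787 TCP [ 0.476  -0.0954  0.0694] delta [0.0747 0.0635 0.1283] y [ 0.7   0.7  -0.18] wristd 0.367
120 spin 1.121 TCP [ 0.5109 -0.0765  0.0694] delta [0.039  0.0807 0.1299] y [0.87 0.5  0.03] wristd 0.406
105 spin 1.451 TCP [ 0.548  -0.0677  0.0694] delta [0.0027 0.0896 0.1377] y [0.94 0.25 0.23] wristd 0.443
90 spin 1.753 TCP [ 0.5852 -0.0686  0.0694] delta [-0.0321  0.0904  0.1507] y [0.92 0.   0.4 ] wristd 0.477
75 spin 2.019 TCP [ 0.6208 -0.0786  0.0694] delta [-0.0641  0.0836  0.168 ] y [ 0.83 -0.22  0.51] wristd 0.508
60 spin 2.254 TCP [ 0.6532 -0.0972  0.0694] delta [-0.0917  0.0695  0.1887] y [ 0.7  -0.41  0.58] wristd 0.534
45 spin 2.468 TCP [ 0.6804 -0.1236  0.0694] delta [-0.1132  0.0487  0.212 ] y [ 0.55 -0.55  0.62] wristd 0.555
```

View pics/x17.png

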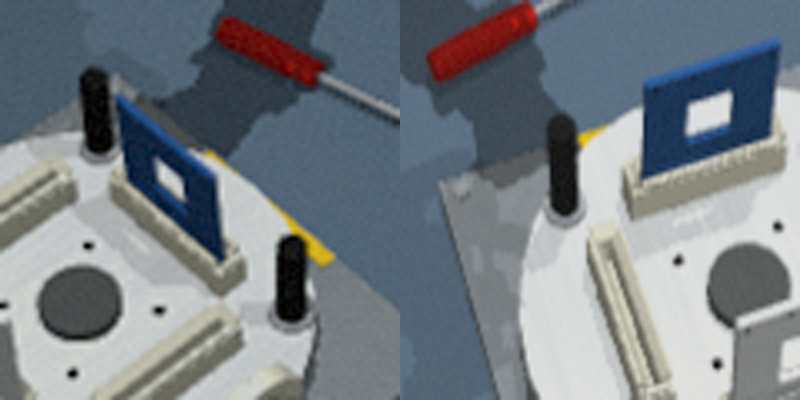

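```bash
python3 -c "
from h import *
d([.4718,-.0996,.160])"
python3 -m pendant '[{"delta_pos":[0.01,0.004,0.005],"spin":0.13},{"delta_pos":[0.02,0.007,0.01],"spin":0.26},{"delta_pos":[0.03,0.01,0.015],"spin":0.39},{"delta_pos":[0.04,0.01,0.03],"spin":0.52},{"delta_pos":[0.05,0.01,0.045],"spin":0.65},{"delta_pos":[0.052,0.011,0.058],"spin":0.787},{"delta_pos":[0.052,0.011,0.058],"spin":0.787}]' -0.505 8
python3 - <<'E'
from h import *
import cv2
d([.4718,-.0996,.0694])
im=[]
for n,w in (("scene",(200,300,250,350)),("side",(220,320,260,360))):
    c=robot.read_camera(n)
    im.append(cv2.resize(c["color"][w[0]:w[1],w[2]:w[3]],(400,400),interpolation=cv2.INTER_CUBIC))
cv2.imwrite("pics/x18.png",np.hstack(im))
E
```

```text
t 30.5 q [0.268, -0.4414, 2.0901, -0.6718, 1.3261, -1.2531] p [0.5006, -0.0682, 0.2267] F [0.3, -0.8, 0.8] op 0.0394
x [-0.941 -0.153 -0.302] y [ 0.042  0.831 -0.554] z [ 0.336 -0.534 -0.776]
delta [0.052  0.0097 0.0588] dist 0.079
t: 31.2
tool_pos: [0.47, -0.0991, 0.1569]
orientation: [0.904, 2.38, -0.547]
force: [-0.2, -0.4, -0.1]
opening: 0.0702
t 31.2 q [0.2061, -0.5168, 2.27, -0.6844, 1.2101, -0.4472] p [0.47, -0.0991, 0.1569] F [-0.2, -0.4, -0.1] op 0.0702
x [-0.635  0.482 -0.603] y [ 0.698  0.694 -0.179] z [ 0.332 -0.535 -0.777]
delta [0.0515 0.0166 0.0689] dist 0.088
```

View pics/x18.png

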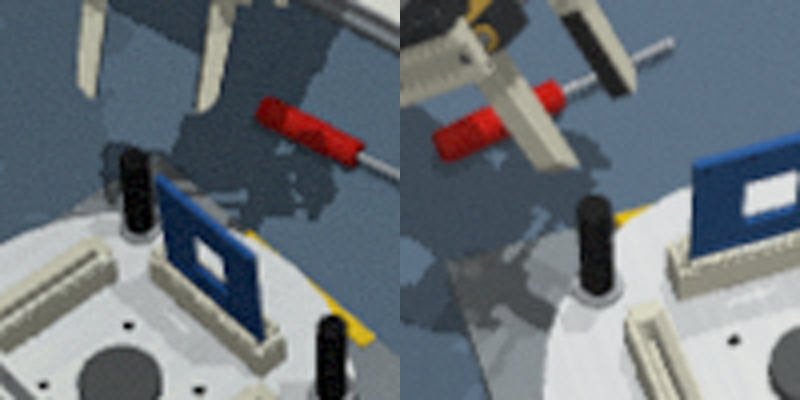

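```bash
python3 -m pendant '[{"delta_pos":[0.012,0.004,0.016],"spin":0},{"delta_pos":[0.024,0.008,0.032],"spin":0},{"delta_pos":[0.036,0.012,0.049],"spin":0},{"delta_pos":[0.046,0.015,0.062],"spin":0},{"delta_pos":[0.0515,0.0166,0.069],"spin":0},{"delta_pos":[0.0515,0.0166,0.069],"spin":0}]'
python3 - <<'E'
from h import *
import cv2
d([.4718,-.0996,.0694])
im=[]
for n,w in (("scene",(200,300,250,350)),("side",(220,320,260,360))):
    c=robot.read_camera(n)
    im.append(cv2.resize(c["color"][w[0]:w[1],w[2]:w[3]],(400,400),interpolation=cv2.INTER_CUBIC))
cv2.imwrite("pics/x19.png",np.hstack(im))
E
```

```text
t: 31.9
tool_pos: [0.4724, -0.0991, 0.0708]
orientation: [0.894, 2.384, -0.55]
force: [-1.1, 0.0, -0.4]
opening: 0.0698
t 31.9 q [0.205, -0.3726, 2.3391, -0.7515, 1.0474, -0.3011] p [0.4724, -0.0991, 0.0708] F [-1.1, 0.0, -0.4] op 0.0698
x [-0.64   0.476 -0.603] y [ 0.692  0.698 -0.184] z [ 0.333 -0.535 -0.777]
delta [ 0.001  -0.0005  0.0012] dist 0.002
```

View pics/x19.png

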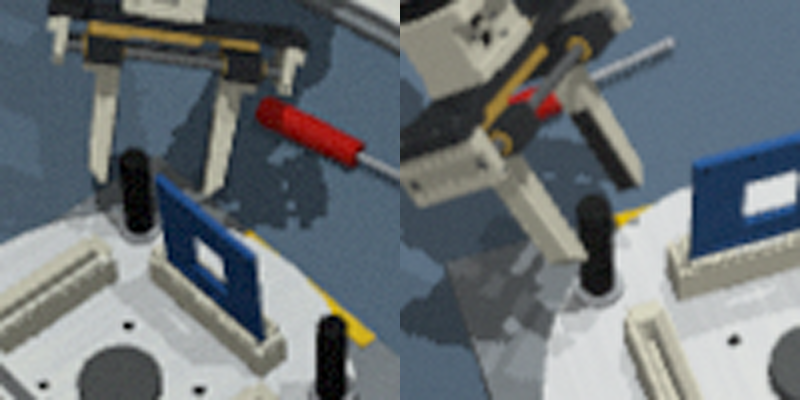

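```bash
cat > plan.py <<'E'
from h import *
import sys
s,M=st();p=s["tool_pos"];z=M[:,2];ax=np.array([.553,-.199])
for phi in map(float,sys.argv[1:]):
    ph=np.radians(phi);P=ax+.149*np.array([np.cos(ph),np.sin(ph)]);t=np.array([np.sin(ph),-np.cos(ph)])
    a=ph-np.pi/2;hh=np.array([np.cos(a),np.sin(a)]);k=-(hh@z[:2])/z[2];y=np.r_[hh,k];y/=np.linalg.norm(y)
    A=np.r_[P+t*(.035*np.hypot(*y[:2])-.011),.095]
    T=A+.033*z
    print(phi,"spin",np.arctan2(-(y@M[:,0]),y@M[:,1]).round(3),"delta",(M.T@(T-p)).round(4))
E
python3 plan.py 130 125 120 115 110 105 100 95 90 85 80 75 70 65 60
```

```text
t 32.0 q [0.2049, -0.3746, 2.3375, -0.7514, 1.048, -0.3011] p [0.4736, -0.099, 0.0726] F [0.5, 0.1, -0.3] op 0.0697
x [-0.638  0.477 -0.604] y [ 0.693  0.698 -0.181] z [ 0.335 -0.534 -0.776]
130.0 spin 0.114 delta [-0.0007  0.0177  0.0005]
125.0 spin 0.226 delta [-0.0052  0.0303  0.0011]
120.0 spin 0.339 delta [-0.0104  0.0423  0.0023]
115.0 spin 0.451 delta [-0.0163  0.0538  0.0043]
110.0 spin 0.561 delta [-0.0229  0.0645  0.0069]
105.0 spin 0.669 delta [-0.0301  0.0745  0.0101]
100.0 spin 0.774 delta [-0.0377  0.0837  0.014 ]
95.0 spin 0.874 delta [-0.0458  0.0921  0.0183]
90.0 spin 0.971 delta [-0.0544  0.0998  0.0232]
85.0 spin 1.064 delta [-0.0633  0.1066  0.0285]
80.0 spin 1.153 delta [-0.0725  0.1126  0.0343]
75.0 spin 1.238 delta [-0.082   0.1176  0.0405]
70.0 spin 1.319 delta [-0.0918  0.1218  0.0472]
65.0 spin 1.397 delta [-0.1017  0.125   0.0541]
60.0 spin 1.472 delta [-0.1118  0.1272  0.0614]
```

```bash
python3 -m pendant '[{"delta_pos":[-0.0003,0.009,0.0003],"spin":0.06},{"delta_pos":[-0.0007,0.0177,0.0005],"spin":0.114},{"delta_pos":[-0.003,0.024,0.0008],"spin":0.17},{"delta_pos":[-0.0052,0.0303,0.0011],"spin":0.226},{"delta_pos":[-0.0094,0.04,0.002],"spin":0.316},{"delta_pos":[-0.0139,0.0492,0.0035],"spin":0.406},{"delta_pos":[-0.0189,0.058,0.0053],"spin":0.495},{"delta_pos":[-0.0243,0.0665,0.0075],"spin":0.583},{"delta_pos":[-0.0301,0.0745,0.0101],"spin":0.669},{"delta_pos":[-0.0362,0.082,0.0132],"spin":0.753}]'
python3 - <<'E'
from h import *
import cv2
im=[]
for n,w in (("scene",(200,350,220,370)),("side",(220,370,270,450))):
    c=robot.read_camera(n)
    im.append(cv2.resize(c["color"][w[0]:w[1],w[2]:w[3]],(400,400),interpolation=cv2.INTER_CUBIC))
cv2.imwrite("pics/x20.png",np.hstack(im))
E
python3 plan.py 101 98 95 92 89 86 83 80 77 74 71 68 65 62
```

```text
t: 33.0
tool_pos: [0.5589, -0.0659, 0.071]
orientation: [1.664, 1.83, -0.236]
force: [-4.7, 0.3, 3.4]
opening: 0.0703
t 33.1 q [0.2387, -0.0742, 2.0916, -0.7745, 1.0278, 0.5246] p [0.5599, -0.0657, 0.0713] F [-0.2, -0.6, 0.5] op 0.0698
x [ 0.01   0.826 -0.564] y [0.941 0.182 0.284] z [ 0.338 -0.534 -0.775]
101.0 spin -0.001 delta [ 0.0007 -0.0025  0.0009]
98.0 spin 0.061 delta [0.0009 0.0046 0.0034]
95.0 spin 0.121 delta [0.0007 0.0115 0.0061]
92.0 spin 0.179 delta [0.0002 0.0184 0.009 ]
89.0 spin 0.236 delta [-0.0006  0.0252  0.0121]
86.0 spin 0.292 delta [-0.0017  0.0318  0.0153]
83.0 spin 0.346 delta [-0.003   0.0383  0.0187]
80.0 spin 0.399 delta [-0.0047  0.0447  0.0222]
77.0 spin 0.45 delta [-0.0067  0.0508  0.0259]
74.0 spin 0.5 delta [-0.009   0.0568  0.0298]
71.0 spin 0.548 delta [-0.0115  0.0627  0.0338]
68.0 spin 0.596 delta [-0.0143  0.0683  0.0379]
65.0 spin 0.642 delta [-0.0174  0.0737  0.0421]
62.0 spin 0.688 delta [-0.0208  0.0788  0.0465]
```

View pics/x20.png

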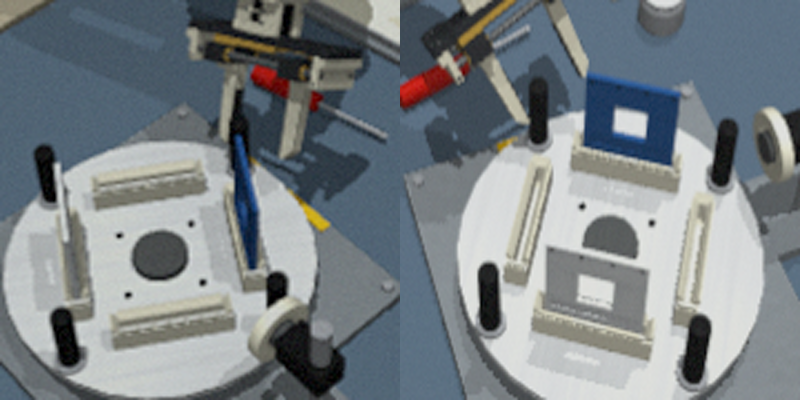

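```bash
python3 -m pendant '[{"delta_pos":[0.0009,0.005,0.0034],"spin":0.061},{"delta_pos":[0.0007,0.0115,0.0061],"spin":0.121},{"delta_pos":[0.0002,0.0184,0.009],"spin":0.179},{"delta_pos":[-0.0006,0.0252,0.0121],"spin":0.236},{"delta_pos":[-0.0017,0.0318,0.0153],"spin":0.292},{"delta_pos":[-0.003,0.0383,0.0187],"spin":0.346},{"delta_pos":[-0.0047,0.0447,0.0222],"spin":0.399},{"delta_pos":[-0.0067,0.0508,0.0259],"spin":0.45},{"delta_pos":[-0.009,0.0568,0.0298],"spin":0.5},{"delta_pos":[-0.0115,0.0627,0.0338],"spin":0.548}]'
python3 - <<'E'
from h import *
import cv2
im=[]
for n,w in (("scene",(200,350,220,370)),("side",(220,370,270,450))):
    c=robot.read_camera(n)
    im.append(cv2.resize(c["color"][w[0]:w[1],w[2]:w[3]],(400,400),interpolation=cv2.INTER_CUBIC))
    for l in ["push_handle","load_nest"]:
        for r in robot.mark_of(n,l)[:5]:
            X=(c["R"].T@(np.array(r["location"])-c["t"]))
            print(n,l,round(r["score"],2),X.round(4),"az",np.degrees(np.arctan2(X[1]+.199,X[0]-.553)).round(1),"r",np.hypot(X[1]+.199,X[0]-.553).round(3))
cv2.imwrite("pics/x21.png",np.hstack(im))
E
python3 plan.py 71 68 65 62 59 56 53 50 48 46 44 42
```

```text
t: 34.1
tool_pos: [0.6306, -0.0815, 0.0705]
orientation: [2.081, 1.306, 0.004]
force: [-1.8, 1.2, 1.9]
opening: 0.0698
scene push_handle 0.72 [ 0.596  -0.0579  0.0919] az 73.1 r 0.148
scene load_nest 0.6 [ 0.6323 -0.1581  0.0557] az 27.3 r 0.089
scene load_nest 0.29 [ 0.551  -0.1983  0.0514] az 159.6 r 0.002
side push_handle 0.66 [ 0.6022 -0.0587  0.0888] az 70.7 r 0.149
side load_nest 0.58 [ 0.6354 -0.1616  0.0515] az 24.4 r 0.091
side load_nest 0.54 [ 0.4872  0.1077 -0.0021] az 102.1 r 0.314
t 34.4 q [0.1756, 0.0957, 1.9239, -0.7772, 0.9862, 1.0244] p [0.63, -0.0817, 0.0696] F [-0.5, 0.3, 0.5] op 0.0698
x [ 0.497  0.8   -0.335] y [ 0.799 -0.273  0.536] z [ 0.338 -0.534 -0.775]
71.0 spin 0.003 delta [0.0001 0.0001 0.0003]
68.0 spin 0.05 delta [0.0006 0.0063 0.0044]
65.0 spin 0.097 delta [0.0007 0.0126 0.0086]
62.0 spin 0.142 delta [0.0005 0.0187 0.013 ]
59.0 spin 0.187 delta [-0.0001  0.0248  0.0175]
56.0 spin 0.23 delta [-0.001   0.0309  0.022 ]
53.0 spin 0.273 delta [-0.0023  0.0368  0.0267]
50.0 spin 0.316 delta [-0.0039  0.0426  0.0314]
48.0 spin 0.344 delta [-0.0052  0.0464  0.0346]
46.0 spin 0.372 delta [-0.0067  0.0501  0.0378]
44.0 spin 0.399 delta [-0.0083  0.0538  0.041 ]
42.0 spin 0.427 delta [-0.0101  0.0574  0.0443]
```

View pics/x21.png

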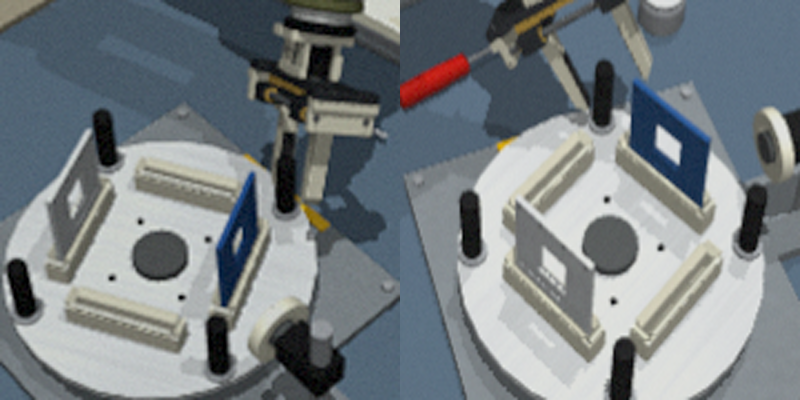

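```bash
python3 -m pendant '[{"delta_pos":[0.0006,0.0063,0.0044],"spin":0.05},{"delta_pos":[0.0007,0.0126,0.0086],"spin":0.097},{"delta_pos":[0.0005,0.0187,0.013],"spin":0.142},{"delta_pos":[-0.0001,0.0248,0.0175],"spin":0.187},{"delta_pos":[-0.0007,0.0289,0.0205],"spin":0.216},{"delta_pos":[-0.0014,0.0329,0.0236],"spin":0.245},{"delta_pos":[-0.0023,0.0368,0.0267],"spin":0.273},{"delta_pos":[-0.0031,0.0397,0.029],"spin":0.295},{"delta_pos":[-0.0039,0.0426,0.0314],"spin":0.316}]'
python3 - <<'E'
from h import *
import cv2
im=[]
for n,w in (("scene",(200,350,220,370)),("side",(220,370,270,450))):
    c=robot.read_camera(n)
    im.append(cv2.resize(c["color"][w[0]:w[1],w[2]:w[3]],(400,400),interpolation=cv2.INTER_CUBIC))
    for l in ["push_handle","load_nest","opposite_nest"]:
        for r in robot.mark_of(n,l)[:3]:
            X=(c["R"].T@(np.array(r["location"])-c["t"]))
            print(n,l,round(r["score"],2),X.round(4),"az",np.degrees(np.arctan2(X[1]+.199,X[0]-.553)).round(1),"r",np.hypot(X[1]+.199,X[0]-.553).round(3))
cv2.imwrite("pics/x22.png",np.hstack(im))
E
python3 plan.py 50 48 47 46 45 44 43 42
```

```text
t: 35.3
tool_pos: [0.6729, -0.1134, 0.0694]
orientation: [2.266, 0.964, 0.141]
force: [-0.9, 0.8, 1.1]
opening: 0.0697
scene push_handle 0.68 [ 0.6445 -0.0849  0.0914] az 51.3 r 0.146
scene load_nest 0.64 [ 0.6408 -0.1879  0.0561] az 7.2 r 0.088
scene load_nest 0.45 [ 7.536e-01  9.080e-02 -7.000e-04] az 55.3 r 0.352
scene opposite_nest 0.74 [ 0.4614 -0.211   0.0566] az -172.5 r 0.092
side push_handle 0.65 [ 0.6479 -0.0856  0.0893] az 50.1 r 0.148
side load_nest 0.91 [ 0.6435 -0.1916  0.054 ] az 4.7 r 0.091
side load_nest 0.32 [ 0.6463 -0.0823  0.0901] az 51.4 r 0.149
side opposite_nest 0.56 [ 0.4691 -0.1991  0.0566] az -179.9 r 0.084
t 35.7 q [0.1048, 0.1823, 1.8286, -0.7719, 0.9479, 1.277] p [0.6726, -0.1132, 0.0693] F [0.6, -0.2, -1.1] op 0.0699
x [ 0.721  0.676 -0.152] y [ 0.605 -0.508  0.613] z [ 0.338 -0.534 -0.775]
50.0 spin 0.0 delta [ 0.0001  0.0001 -0.0001]
48.0 spin 0.028 delta [0.     0.0041 0.0031]
47.0 spin 0.042 delta [-0.0001  0.0061  0.0047]
46.0 spin 0.056 delta [-0.0002  0.0081  0.0063]
45.0 spin 0.07 delta [-0.0004  0.0101  0.008 ]
44.0 spin 0.084 delta [-0.0006  0.0121  0.0096]
43.0 spin 0.097 delta [-0.0009  0.0141  0.0112]
42.0 spin 0.111 delta [-0.0012  0.0161  0.0128]
```

View pics/x22.png

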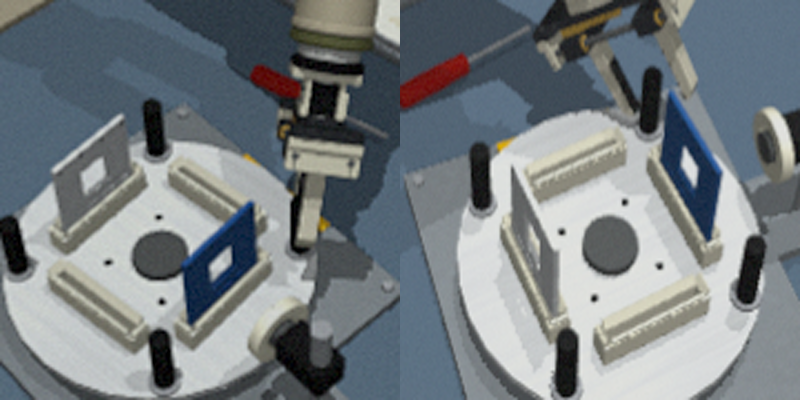

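```bash
python3 -m pendant '[{"delta_pos":[0,0.002,0.0015],"spin":0.014},{"delta_pos":[0,0.0041,0.0031],"spin":0.028},{"delta_pos":[0,0.0061,0.0047],"spin":0.042},{"delta_pos":[0,0.0081,0.0063],"spin":0.056},{"delta_pos":[0,0.0081,0.0063],"spin":0.056},{"delta_pos":[0,0.0081,0.0063],"spin":0.056}]'
python3 - <<'E'
from h import *
for n in ("scene","side"):
    c=robot.read_camera(n)
    for l in ["push_handle","load_nest","opposite_nest"]:
        for r in robot.mark_of(n,l)[:2]:
            X=(c["R"].T@(np.array(r["location"])-c["t"]))
            print(n,l,round(r["score"],2),X.round(4),"az",np.degrees(np.arctan2(X[1]+.199,X[0]-.553)).round(1))
st()
E
```

```text
t: 36.3
tool_pos: [0.6796, -0.1208, 0.0694]
orientation: [2.293, 0.903, 0.164]
force: [-0.1, -0.5, -0.8]
opening: 0.0699
scene push_handle 0.62 [ 0.6572 -0.0967  0.0945] az 44.5
scene load_nest 0.63 [ 0.6404 -0.2017  0.0588] az -1.8
scene opposite_nest 0.86 [ 0.4608 -0.1999  0.0564] az -179.5
side push_handle 0.6 [ 0.6578 -0.0954  0.0898] az 44.7
side load_nest 0.76 [ 0.6472 -0.2046  0.0527] az -3.4
side load_nest 0.38 [ 0.2511 -0.3224  0.001 ] az -157.8
side opposite_nest 0.95 [ 0.4659 -0.1958  0.0558] az 177.9
t 36.7 q [0.0899, 0.1957, 1.813, -0.7701, 0.94, 1.3192] p [0.6796, -0.1206, 0.0694] F [-0.7, -0.3, 0.2] op 0.0703
x [ 0.754  0.647 -0.117] y [ 0.564 -0.545  0.621] z [ 0.338 -0.534 -0.775]
```

```bash
python3 -m pendant '[{"delta_pos":[0,-0.004,-0.003],"spin":0},{"delta_pos":[0,-0.006,-0.006],"spin":0},{"delta_pos":[0,-0.006,-0.03],"spin":0},{"delta_pos":[0,-0.006,-0.07],"spin":0},{"delta_pos":[0,-0.006,-0.11],"spin":0},{"delta_pos":[0,-0.006,-0.15],"spin":0},{"delta_pos":[0,-0.006,-0.19],"spin":0},{"delta_pos":[0,-0.006,-0.2],"spin":0}]'
python3 - <<'E'
from h import *
import cv2
im=[]
for n,w in (("scene",(180,370,200,390)),("side",(160,390,220,480))):
    c=robot.read_camera(n);cv2.imwrite(f"pics/{n}23.png",c["color"])
    im.append(cv2.resize(c["color"][w[0]:w[1],w[2]:w[3]],(400,400),interpolation=cv2.INTER_CUBIC))
    for l in ["push_handle","load_nest","opposite_nest","cover_foot","cover_centre","driver"]:
        for r in robot.mark_of(n,l)[:4]:
            X=(c["R"].T@(np.array(r["location"])-c["t"]))
            print(n,l,round(r["score"],2),X.round(4),"az",np.degrees(np.arctan2(X[1]+.199,X[0]-.553)).round(1))
cv2.imwrite("pics/x23.png",np.hstack(im))
st()
E
```

```text
t: 37.5
tool_pos: [0.6097, -0.0079, 0.2256]
orientation: [2.292, 0.903, 0.174]
force: [0.0, -0.1, 1.3]
opening: 0.07
scene push_handle 0.6 [ 0.6595 -0.097   0.0936] az 43.8
scene load_nest 0.84 [ 0.6381 -0.1999  0.0557] az -0.6
scene load_nest 0.66 [0.773  0.2472 0.01  ] az 63.8
scene opposite_nest 0.85 [ 0.4624 -0.1965  0.0548] az 178.4
scene cover_foot 0.88 [0.5214 0.4965 0.0012] az 92.6
scene cover_foot 0.75 [ 0.6444 -0.205   0.0582] az -3.7
scene cover_foot 0.74 [0.3474 0.5055 0.0043] az 106.3
scene cover_centre 0.91 [0.348  0.5046 0.0602] az 106.2
scene cover_centre 0.86 [0.5279 0.4996 0.0573] az 92.1
scene cover_centre 0.66 [ 0.6426 -0.2026  0.1131] az -2.3
scene driver 0.82 [ 0.4893  0.1051 -0.0031] az 101.8
scene driver 0.31 [ 0.553  -0.1995  0.0501] az -84.9
side push_handle 0.91 [ 0.6621 -0.0941  0.0903] az 43.9
side push_handle 0.55 [0.3723 0.2611 0.1913] az 111.4
side load_nest 0.73 [ 0.6429 -0.1988  0.0526] az 0.1
side opposite_nest 0.91 [ 0.4665 -0.1948  0.0588] az 177.2
side opposite_nest 0.51 [ 0.6622 -0.0958  0.0903] az 43.4
side cover_foot 0.94 [ 0.6415 -0.1947  0.0552] az 2.8
side cover_foot 0.78 [0.3476 0.5038 0.0031] az 106.3
side cover_foot 0.77 [ 0.5207  0.5017 -0.0015] az 92.6
side cover_foot 0.35 [0.443  0.3628 0.1262] az 101.1
side cover_centre 0.86 [0.3461 0.5049 0.058 ] az 106.4
side cover_centre 0.86 [0.5215 0.5022 0.0568] az 92.6
side cover_centre 0.72 [ 0.6428 -0.1969  0.1126] az 1.3
side driver 0.77 [ 0.4883  0.1085 -0.0011] az 101.9
side driver 0.56 [ 0.2505 -0.3223  0.0008] az -157.8
t 38.2 q [0.3211, -0.0703, 1.7946, -0.6902, 1.2993, 1.2932] p [0.6086, -0.0108, 0.2205] F [-0.5, 0.9, -0.0] op 0.0698
x [ 0.754  0.646 -0.118] y [ 0.564 -0.545  0.621] z [ 0.337 -0.534 -0.775]
```

View pics/x23.png

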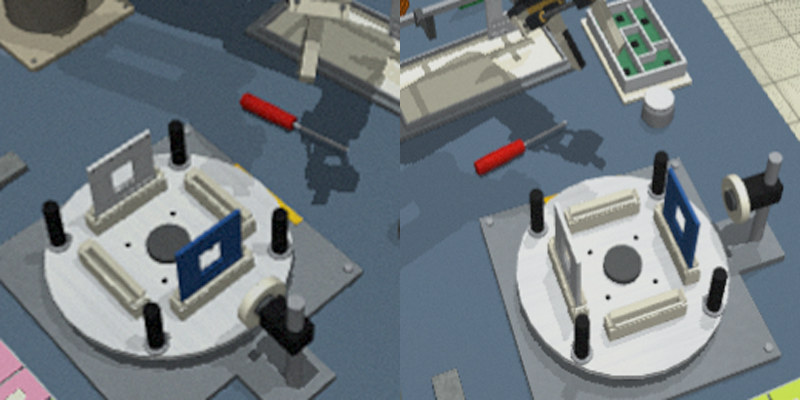

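View pics/side23.png

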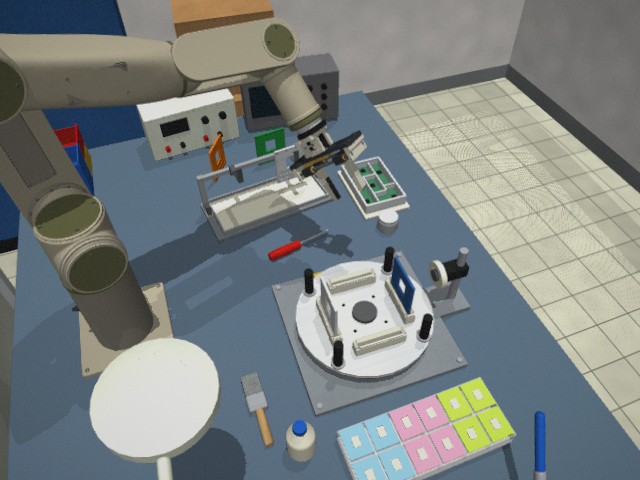

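```bash
python3 -m pendant '[{"delta_pos":[0,0,0],"spin":0},{"delta_pos":[0,0,0],"spin":0},{"delta_pos":[0,0,0],"spin":0},{"delta_pos":[0,0,0],"spin":0},{"delta_pos":[0,0,0],"spin":0}]'; python3 - <<'E'
from h import *
az=[]
for n in ("scene","side"):
    c=robot.read_camera(n)
    for r in robot.mark_of(n,"push_handle")[:1]:
        X=(c["R"].T@(np.array(r["location"])-c["t"]));print(n,X.round(4),np.degrees(np.arctan2(X[1]+.199,X[0]-.553)).round(1))
    for r in robot.mark_of(n,"grey_hung_centre")[:2]:
        print(n,"grey",round(r["score"],2),(c["R"].T@(np.array(r["location"])-c["t"])).round(3))
st();print(robot.close_job())
E
```

```text
t: 38.7
tool_pos: [0.6086, -0.0107, 0.2205]
orientation: [2.293, 0.903, 0.164]
force: [-0.5, 0.4, -0.2]
opening: 0.0701
scene [ 0.6593 -0.0972  0.0939] 43.7
scene grey 0.94 [0.543 0.321 0.125]
scene grey 0.75 [ 0.749  0.089 -0.002]
side [ 0.6605 -0.0951  0.0903] 44.0
side grey 0.56 [0.539 0.321 0.12 ]
side grey 0.52 [ 0.49   0.103 -0.   ]
t 39.0 q [0.3211, -0.0702, 1.7946, -0.6903, 1.2993, 1.2932] p [0.6086, -0.0108, 0.2204] F [-0.9, 0.6, 0.2] op 0.0699
x [ 0.754  0.646 -0.118] y [ 0.564 -0.545  0.621] z [ 0.337 -0.534 -0.775]
the job is handed in; nothing more can be done
None
```

The blue frame is off its hook and stands in the load nest, and the dial has been pushed one station clockwise. I handed the job in at about 39 s; no verdict came back.

**What I did**
- **Tilt:** the pendant cannot tilt the tool directly, so I pushed against the arm's reach limit until the tool leaned about 34°. Closing the fingers then tilted the hanging frame to match.
- **Unhooking:** I raised the frame 19 mm, moved it outward until its window was over the leg and barb, lifted it clear and backed off. The wrist force stayed at a few newtons.
- **Seating:** I could not get the tool upright again. I set the foot in the slot's flare, opened the fingers around the frame and stood it up with them until it dropped home, then let go.
- **Turning the dial:** I pushed the black post round by about 90° with the post between the open fingers, then backed the gripper away.

**Last checks**
- **Frame:** before the dial was turned, the foot was seen at z about 0.055 m on the 0.056 m slot floor, and the frame stood upright. After the turn it was within about 3 mm of the nest centre, standing, and facing the camera.
- **Dial:** the post moved from about 133.4° to 43.8°, so the dial turned about 89.6°, give or take 1°. I inferred the click from the post moving ahead of the finger and the force falling to zero; I did not measure it directly.
- **Other things:** the bare hung frame and the screwdriver were found where they started, and the bare nested frame stands in its nest in the last picture. I compared the other bystanders only by eye. The wrist force was about zero when I handed in.

**What disagreed**
- The fingers end about 33 mm short of the stated TCP. My first grasp closed on air because of this, and I corrected for it from the wrist picture.
- A few joints were held right at their limits during the reach-limit pushes. No fault was reported.

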